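# Turn the strip-down row round for reassembly

### The arm

A 6-joint arm with a two-finger parallel gripper is mounted at the origin on the work surface; the furniture and walls round the work are solid. World frame = base frame: x ahead of the robot, y to its left, z up, the work surface at z = 0. Lengths are in m, angles in degrees, forces in N, time in s.
With the tool pointing down it reaches from about 0.35 to 0.85 m from the base axis. Payload 8.1 kg.
Tool frame: the origin (TCP) lies between the finger pads; the fingertips stand 19 mm ahead of it and the grasp point (between the pads) is the TCP (r.tips_ahead is the distance from the TCP to the fingertips, in m); z points along the fingers, y is the direction in which the jaws open and shut (so a half turn about z gives the same grasp; the last joint's range is limited). The gripper opens to 93 mm and grips with 3 to 60 N. Pads are 15 mm wide; open, the fingers measure 128 mm over their backs; the gripper's body (75 mm by 188 mm) begins 65 mm behind the grasp point.
Start: joints at [66.268, 7.471, 85.268, -0, 87.261, -4.893], TCP at [0.194, 0.568, 0.238] pointing down, gripper open.
Joint ranges: [-169.43, 169.43], [-51.17, 129.36], [1.28, 143.12], [-76.62, 256.62], [0, 156.53], [-152.29, 152.29]. Speed limits (degrees/s): [136.94, 136.94, 159.86, 180, 180, 180].

### API

Orientations are given as a 3x3 rotation matrix whose columns are the frame's x, y, z axes.
In Python, from workcell import r gives the robot as it stands. The module is installed in compiled form; this text tells all that it offers.
- The arm moves only by the tool apply_moves, never from a script. Its argument "commands" is one flat list of numbers, 7 for each row, row after row: the turn, a rotation vector about the tool's x, y, z in rad, then the shift along the tool's x, y, z in mm, then the finger opening in mm, from 0 to 93. A call has 1 to 10 rows; each row is the pose to reach, as a shift and turn from the pose measured when the call began, along the tool's axes at that moment; what a row does not reach only later rows make up. A row lasts 1/12 s, in which the tool goes at most 41.7 mm and 7.16 degrees, less where a joint would pass 70% of its speed; a pose out of reach is approached as far as the arm can. A call with a gripper value outside its range is refused whole. The fingers move at their own pace and stop on an object; the grip force is fixed at half the most. Time passes only in rows, so rows that repeat a pose let the fingers close. It gives the time, the measured TCP pose, the force and the opening at its end, in the units of the state.
- r.state(): the state, without advancing time (a new reading comes with each control period).
- r.grab_frame(name): name is "scene" or "side" or "wrist"; returns the picture (384x512x3 uint8, red, green, blue); there is no depth.
- r.camera_model(name): a dict with "fov_y" (degrees; the focal length in pixels is half the picture's height over the tangent of half this angle, whatever the lens; pixels are square), "cx", "cy" (the principal point, pixels), "R" (3x3) and "t" (3): a world point X has camera coordinates R X + t. Camera axes: x right, y down, z forward; pixel columns grow to the right and rows downward; lengths in m; the calibration is good to about 2 mm. The wrist camera is an equidistant fisheye: a pixel r from the principal point sees the ray r / f radians off the axis. A picture is of the moment at which its call begins: read the wrist's pose just before it. camera_model takes no time and is no camera call; for the wrist camera it gives the pose at the moment of the call.
- r.job_done(): hands the job in, once; it reports no verdict.
The state is a dict: "t": time; "joints": joint angles; "joint_velocities": joint speeds; "tau": joint torques, N m; "tool_pos": TCP position; "eef_rot": TCP orientation; "wrist_force": force on the tool from outside, world axes, zero at the start; "ft_torque": the same for the moment, N m; "finger_gap": finger opening in m.
Only numpy, scipy, OpenCV 4.12 (cv2) and the standard library are available. Lean on these libraries where they do the work, as an engineer would, in place of code of your own. Each camera call takes 0.05 s, during which the arm holds its last target.

### The job

The bush, pinion, bearing and small carton stand in the yellow tray in the order in which they came off the pump. Move all four to the green tray in the reverse order for reassembly: the part next to the yellow tray's blue end goes farthest from the green tray's blue end, and so on along the row, until the part farthest from blue stands next to blue. Keep every part upright and leave each one centred in its own place, flat on the green tray's floor and released.

Things in the scene. Friction and masses are not known exactly. Their poses are not given: they have to be found in the camera images.
- strip_tray: yellow tray, fixed, holds the four parts in a row. 110 (x) x 364 mm (y). Origin: centre of its underside, on the table; y points along the row to its BLUE end block, the other is grey (12 mm thick, tops 30 mm up). Floor 10 mm up. Four places at y = +127.5, +42.5, -42.5, -127.5 mm, x = 0, each with a small grey disc, parted by ribs 5 mm wide, 8.5 mm above the floor; no walls on the long sides.
- build_tray: green tray, fixed, empty at the start; same shape, sizes and axes (y points to its BLUE end block) as the yellow tray: four places at y = +127.5, +42.5, -42.5, -127.5 mm, x = 0, each with a small grey disc, floor 10 mm above its origin, ribs 5 mm wide and 8.5 mm above the floor.
- bush_mid (a point): rusty dark steel bush, an upright tube 42 mm in diameter and 62 mm tall; loose, standing on a place of the yellow tray at the start. The point is its centre, half-way up (31 mm above its underside); z up.
- tab_bush: red marker tab, 30 x 12 mm, let into the front edge (-x side) of the yellow tray, 1 mm proud of the tray floor, 47 mm in front of where the bush stands at the start. Fixed: it stays and shows which place the bush came from. Origin: centre of its underside.
- pinion_mid (a point): dark steel toothed pinion lying flat, 57 mm across the teeth, 30 mm tall in all: teeth on the lower 20 mm, a narrower 30 mm hub above; loose, standing on a place of the yellow tray at the start. The point is its centre, half-way up (15 mm above its underside); z up.
- tab_pinion: white marker tab, 30 x 12 mm, let into the front edge (-x side) of the yellow tray, 1 mm proud of the tray floor, 47 mm in front of where the pinion stands at the start. Fixed: it stays and shows which place the pinion came from. Origin: centre of its underside.
- bearing_mid (a point): bright steel ball bearing lying flat, a ring 62 mm in diameter and 16 mm tall; loose, standing on a place of the yellow tray at the start. The point is its centre, half-way up (8 mm above its underside); z up.
- tab_bearing: black marker tab, 30 x 12 mm, let into the front edge (-x side) of the yellow tray, 1 mm proud of the tray floor, 47 mm in front of where the bearing stands at the start. Fixed: it stays and shows which place the bearing came from. Origin: centre of its underside.
- carton_mid (a point): small closed brown carton, 61 (its x) x 63 (its y) x 50 mm tall; loose, standing on a place of the yellow tray at the start. The point is its centre, half-way up (25 mm above its underside); z up.
- tab_carton: purple marker tab, 30 x 12 mm, let into the front edge (-x side) of the yellow tray, 1 mm proud of the tray floor, 47 mm in front of where the carton stands at the start. Fixed: it stays and shows which place the carton came from. Origin: centre of its underside.

How it is judged:
By the outcome, as a careful person would: the job done as asked, in the order asked, and still so for the second after the job is handed in, with the robot touching nothing.
It also fails if it takes over 104 s, if anything falls off the work surface, if the arm or the gripper's body presses on something with over 40 N, if the wrist force passes 120 N, or if a joint passes its speed limit or range.

## Working session

There is one attempt and no reset: what is moved stays moved. The work goes in short steps, Python scripts to look and compute and a tool call to move; the robot and the scene stay as the last step left them, time stands still between calls to the robot, and variables do not carry over. Pictures are saved under pics/ and viewed, and the job is handed in when it is done.

Besides the shell and the picture viewer there is one more tool, called after ">>>" as name(argument=value, ...) on one line, values as JSON. apply_moves: Moves the arm, as the interface text tells. Its arguments: {"type":"object","properties":{"commands":{"type":"array"}},"required":["commands"]}

```bash
mkdir -p pics; cat > h.py <<'E'
import numpy as np, cv2
from workcell import r
def snap(name,fn):
    m=r.camera_model(name); im=r.grab_frame(name)
    cv2.imwrite('pics/'+fn,cv2.cvtColor(im,cv2.COLOR_RGB2BGR)); return im,m
def ray(m,uv,fish=False):
    f=192/np.tan(np.radians(m['fov_y'])/2)
    d=np.array([(uv[0]-m['cx'])/f,(uv[1]-m['cy'])/f])
    if fish:
        th=np.linalg.norm(d); v=np.r_[d/max(th,1e-9)*np.sin(th),np.cos(th)]
    else: v=np.r_[d,1]
    R=np.array(m['R']);t=np.array(m['t'])
    return -R.T@t, R.T@v
def onz(m,uv,z,fish=False):
    o,v=ray(m,uv,fish); return o+v*(z-o[2])/v[2]
def proj(m,X,fish=False):
    f=192/np.tan(np.radians(m['fov_y'])/2)
    c=np.array(m['R'])@np.array(X)+np.array(m['t'])
    if fish:
        rr=np.hypot(c[0],c[1]);th=np.arctan2(rr,c[2]);return np.array([m['cx'],m['cy']])+f*th*c[:2]/max(rr,1e-9)
    return np.array([m['cx'],m['cy']])+f*c[:2]/c[2]
E
python3 - <<'E'
from h import *
import pickle
s=r.state();print(s)
ms={}
for n in ['scene','side','wrist']:
    im,m=snap(n,n+'0.png'); ms[n]=m;print(n,m)
pickle.dump(ms,open('m0.pkl','wb'))
E
```

```text
{'t': 0.0, 'joints': array([ 6.62697824e+01,  7.51599567e+00,  8.53268261e+01,  2.20299729e-03,
        8.72611982e+01, -4.89351512e+00]), 'joint_velocities': array([-0.03787915,  0.01185325, -0.002687  ,  0.06366805, -0.05481963,
        0.00428196]), 'tau': array([-2.02860106e-04, -5.59889138e+01, -4.91727233e+01,  7.67085934e-02,
        3.63803166e-02, -1.70477392e-04]), 'tool_pos': array([0.19348511, 0.56740163, 0.23660167]), 'eef_rot': array([[-9.46441951e-01,  3.22873114e-01, -7.65767424e-04],
       [ 3.22873964e-01,  9.46440538e-01, -1.64653596e-03],
       [ 1.93131140e-04, -1.80559707e-03, -9.99998351e-01]]), 'wrist_force': array([ 0.26498306,  0.0671929 , -0.0691382 ]), 'ft_torque': array([-0.06256716, -0.00936925,  0.02094005]), 'finger_gap': 0.09294266876865886}
scene {'fov_y': 54.29384438718893, 'cx': 259.0700422887502, 'cy': 189.78769025580456, 'R': array([[ 0.7750701 , -0.63169364, -0.01514891],
       [-0.28367747, -0.32644145, -0.90164465],
       [ 0.56461796,  0.70313521, -0.43221226]]), 't': array([-0.42912183,  0.19761411,  0.59326591])}
side {'fov_y': 44.49150924839146, 'cx': 269.2310378147708, 'cy': 195.0316396937688, 'R': array([[-0.94954495, -0.31280731, -0.0227152 ],
       [-0.11145266,  0.40424552, -0.90783471],
       [ 0.29315985, -0.8594982 , -0.41871249]]), 't': array([0.49861353, 0.14226844, 0.74641006])}
wrist {'fov_y': 65.70646984690485, 'cx': 255.84017844900694, 'cy': 193.52212457698272, 'R': array([[ 0.3228373 ,  0.94645205, -0.0021413 ],
       [ 0.90627068, -0.3084775 ,  0.28898976],
       [ 0.27285441, -0.09523727, -0.95732979]]), 't': array([-0.59858022, -0.03495728,  0.39212332])}
```

View pics/scene0.png

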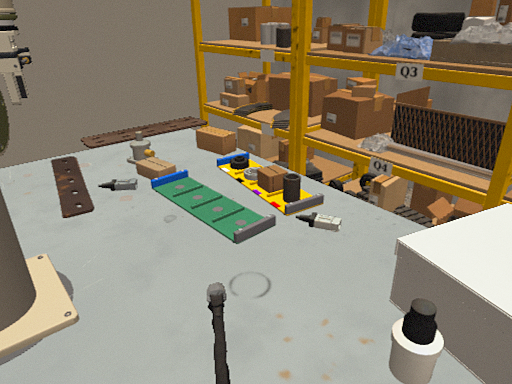

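View pics/side0.png

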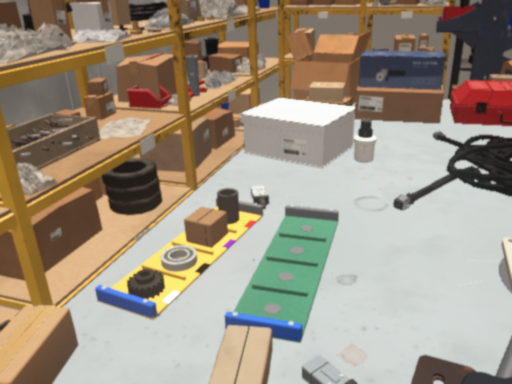

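View pics/wrist0.png

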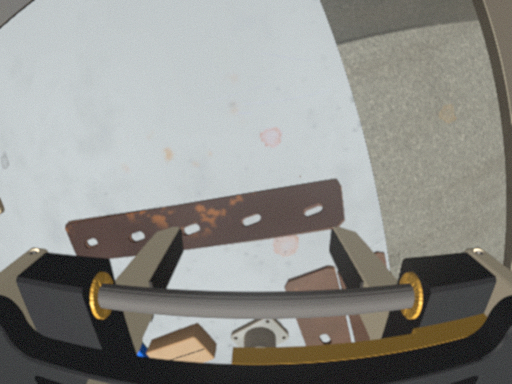

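```bash
python3 - <<'E'
import cv2
a=cv2.imread('pics/scene0.png')[145:245,140:340];cv2.imwrite('pics/scene0z.png',cv2.resize(a,None,fx=4,fy=4,interpolation=cv2.INTER_CUBIC))
a=cv2.imread('pics/side0.png')[180:345,90:350];cv2.imwrite('pics/side0z.png',cv2.resize(a,None,fx=3,fy=3,interpolation=cv2.INTER_CUBIC))
E
```

```text
(no output)
```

View pics/scene0z.png

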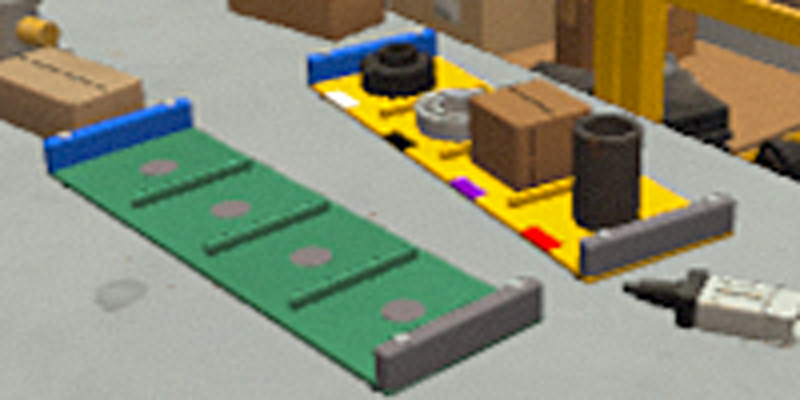

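View pics/side0z.png

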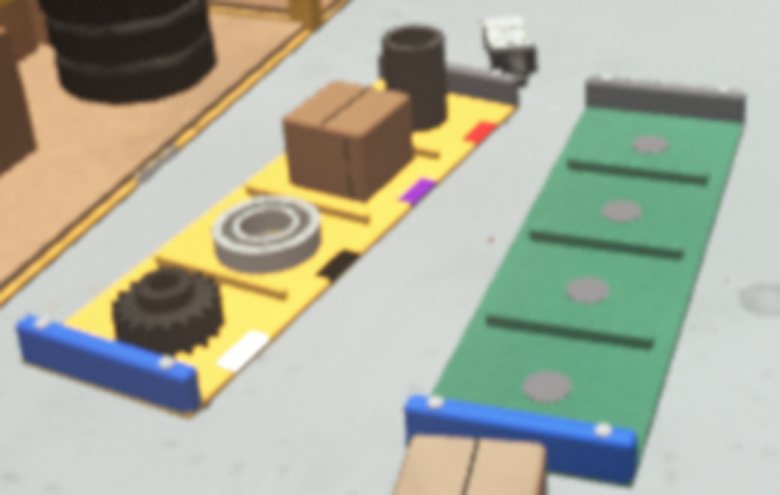

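```bash
cat > fit.py <<'E'
from h import *; import pickle
from scipy.optimize import least_squares
ms=pickle.load(open('m0.pkl','rb'))
Y=[.1275,.0425,-.0425,-.1275]
sc=lambda p:((np.array(p)+.5)/4-.5+[140,145]); sd=lambda p:((np.array(p)+.5)/3-.5+[90,180])
G=dict(scene=sc([(159,167),(231,209),(311,257),(403,310)]),side=sd([(547,386),(587,290),(622,211),(650,144)]))
T=dict(scene=sc([(342,99),(401,142),(468,188),(541,238)]),side=sd([(243,351),(339,265),(418,192),(481,132)]))
def W(p,x,y,z):
    c,s=np.cos(p[2]),np.sin(p[2]); return np.array([p[0]+c*x-s*y,p[1]+s*x+c*y,z])
def fit(D,x,z,cams=('scene','side')):
    f=lambda p:np.concatenate([proj(ms[c],W(p,x,y,z))-uv for c in cams for y,uv in zip(Y,D[c])])if 1 else 0
    q=[onz(ms['scene'],D['scene'][i],z) for i in (0,3)]
    d=q[0]-q[1];th=np.arctan2(-d[0],d[1]);m=(q[0]+q[1])/2
    return least_squares(lambda p:f(p).ravel(),[m[0],m[1],th])
if __name__=='__main__':
  for nm,D,x,z in (('green',G,0,.0105),('yellow',T,-.047,.011)):
    for cams in (('scene','side'),('scene',),('side',)):
        s=fit(D,x,z,cams); print(nm,cams,s.x[:2].round(4),np.degrees(s.x[2]).round(2),'rms',np.sqrt(np.mean(s.fun**2)).round(2))
    s=fit(D,x,z)
    print([W(s.x,0,y,0).round(4)[:2] for y in Y])
E
python3 fit.py
```

```text
green ('scene', 'side') [0.4578 0.0827] 2.69 rms 0.29
green ('scene',) [0.4587 0.0826] 2.65 rms 0.08
green ('side',) [0.4572 0.0834] 2.64 rms 0.17
[array([0.4518, 0.2101]), array([0.4558, 0.1252]), array([0.4598, 0.0402]), array([ 0.4638, -0.0447])]
yellow ('scene', 'side') [0.6393 0.0916] -7.82 rms 0.85
yellow ('scene',) [0.6395 0.0895] -6.97 rms 0.34
yellow ('side',) [0.6376 0.0937] -8.33 rms 0.59
[array([0.6567, 0.218 ]), array([0.6451, 0.1337]), array([0.6335, 0.0495]), array([ 0.622 , -0.0347])]
```

```bash
cat >> h.py <<'E'
from scipy.spatial.transform import Rotation as Ro
def Rt(yaw):  # yaw deg of tool y
    a=np.radians(yaw); y=np.array([np.cos(a),np.sin(a),0]); z=np.array([0,0,-1.]); return np.c_[np.cross(y,z),y,z]
def to(pos,yaw,s=None):
    s=s or r.state(); R0=np.array(s['eef_rot']); p0=np.array(s['tool_pos'])
    return np.r_[Ro.from_matrix(R0.T@Rt(yaw)).as_rotvec().round(4),(R0.T@(np.array(pos)-p0)*1000).round(1)]
E
python3 - <<'E'
from h import *; import pickle
ms=pickle.load(open('m0.pkl','rb'));s=r.state()
m=ms['wrist'];c=-m['R'].T@m['t'];print('cam in tool',(s['eef_rot'].T@(c-s['tool_pos'])).round(4),(m['R']@s['eef_rot']).round(3))
for p in [(0,283),(150,140),(115,190)]:
    print(p,[onz(ms['side'],p,z).round(3)[:2] for z in (-.05,0,.05)])
for p in [(297,178),(310,178),(340,195),(400,228)]: print(p,[onz(ms['scene'],p,z).round(3)[:2] for z in (-.05,0,.05)])
print(to([.55,.09,.28],-7.8))
E
python3 - <<'E'
import cv2
a=cv2.imread('pics/scene0.png')[120:245,240:440];cv2.imwrite('pics/scene0y.png',cv2.resize(a,None,fx=4,fy=4,interpolation=cv2.INTER_CUBIC))
E
```

```text
cam in tool [ 0.0798 -0.0004 -0.1474] [[ 0.     1.     0.001]
 [-0.957  0.    -0.289]
 [-0.289 -0.001  0.957]]
(0, 283) [array([0.984, 0.212]), array([0.913, 0.265]), array([0.842, 0.317])]
(150, 140) [array([ 1.169, -0.618]), array([ 1.08 , -0.483]), array([ 0.99 , -0.348])]
(115, 190) [array([ 1.03 , -0.213]), array([ 0.955, -0.119]), array([ 0.879, -0.024])]
(297, 178) [array([0.823, 0.142]), array([0.742, 0.062]), array([ 0.662, -0.018])]
(310, 178) [array([0.853, 0.115]), array([0.77 , 0.038]), array([ 0.686, -0.039])]
(340, 195) [array([ 0.831, -0.024]), array([ 0.749, -0.087]), array([ 0.668, -0.149])]
(400, 228) [array([ 0.8  , -0.234]), array([ 0.722, -0.275]), array([ 0.644, -0.315])]
[-1.3000e-03  8.0000e-04  1.3781e+00 -4.9160e+02 -3.3690e+02 -4.2800e+01]
```

View pics/scene0y.png

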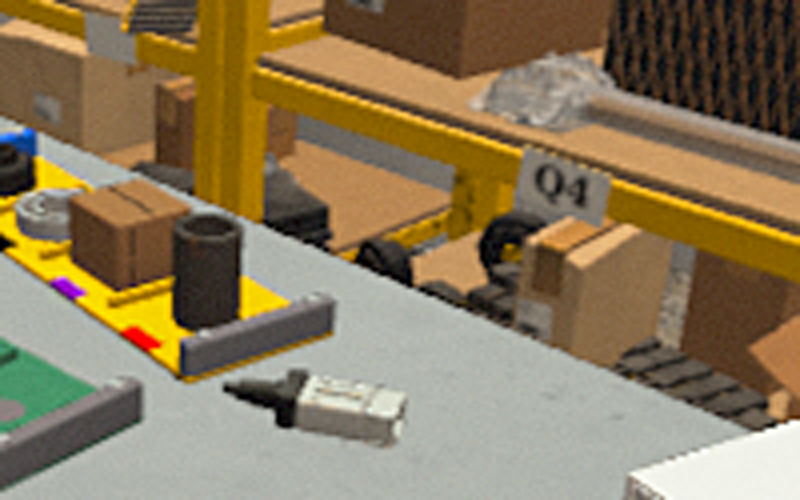

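```bash
python3 -c "
from h import *
print(to([.55,.03,.35],-3))"
```

```text
[-1.3000e-03  8.0000e-04  1.2943e+00 -5.1090e+02 -3.9370e+02 -1.1270e+02]
```

>>> apply_moves(commands=[0, 0, 1.294, -511, -394, -113, 93, 0, 0, 1.294, -511, -394, -113, 93, 0, 0, 1.294, -511, -394, -113, 93, 0, 0, 1.294, -511, -394, -113, 93, 0, 0, 1.294, -511, -394, -113, 93, 0, 0, 1.294, -511, -394, -113, 93, 0, 0, 1.294, -511, -394, -113, 93, 0, 0, 1.294, -511, -394, -113, 93, 0, 0, 1.294, -511, -394, -113, 93, 0, 0, 1.294, -511, -394, -113, 93])

```text
t: 0.98
tool_pos: [0.4208, 0.2237, 0.3096]
eef_rot: [[0.014, 1.0, -0.0], [1.0, -0.014, -0.001], [-0.001, -0.0, -1.0]]
wrist_force: [0.2, 0.8, -0.4]
finger_gap: 0.0929
```

```bash
python3 -c "
from h import *
print(r.state()['tool_pos'],to([.55,.03,.35],-3))"
```

```text
[0.42081821 0.22374224 0.30960135] [-4.000e-04  1.200e-03  3.840e-02 -1.920e+02  1.319e+02 -4.020e+01]
```

>>> apply_moves(commands=[0, 0, 0.038, -192, 132, -40, 93, 0, 0, 0.038, -192, 132, -40, 93, 0, 0, 0.038, -192, 132, -40, 93, 0, 0, 0.038, -192, 132, -40, 93, 0, 0, 0.038, -192, 132, -40, 93, 0, 0, 0.038, -192, 132, -40, 93, 0, 0, 0.038, -192, 132, -40, 93, 0, 0, 0.038, -192, 132, -40, 93, 0, 0, 0.038, -192, 132, -40, 93, 0, 0, 0.038, -192, 132, -40, 93])

```text
t: 1.82
tool_pos: [0.5496, 0.031, 0.3494]
eef_rot: [[0.051, 0.999, -0.001], [0.999, -0.051, -0.001], [-0.001, -0.001, -1.0]]
wrist_force: [0.5, 0.3, 0.1]
finger_gap: 0.0931
```

```bash
python3 -c "
from h import *;import pickle
im,m=snap('wrist','w1.png');pickle.dump(m,open('m1.pkl','wb'));print(r.state()['tool_pos'],r.state()['joint_velocities'])
a=cv2.imread('pics/w1.png')[0:260,60:460];cv2.imwrite('pics/w1z.png',cv2.resize(a,None,fx=2,fy=2,interpolation=cv2.INTER_CUBIC))
"
```

```text
[0.54957494 0.03113162 0.34955361] [ 0.22460427 -0.12269943 -0.08827486 -0.05278212 -0.07113762 -0.19049345]
```

View pics/w1z.png

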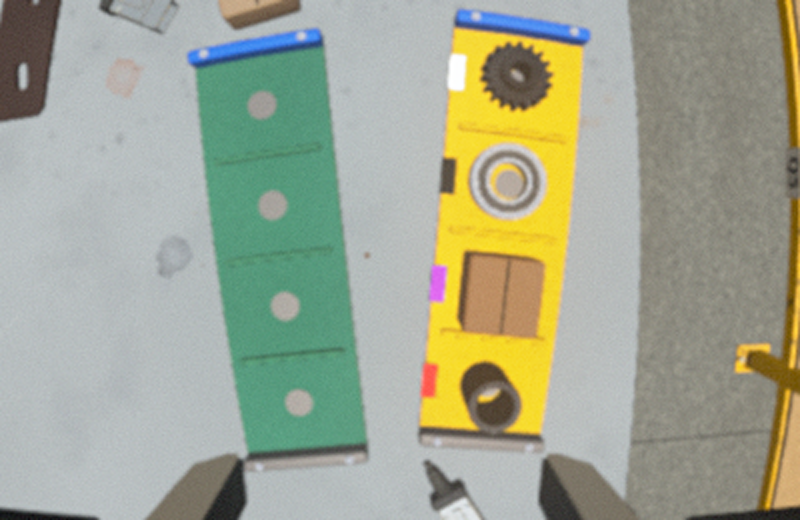

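```bash
cat > fit2.py <<'E'
from fit import *
m1=pickle.load(open('m1.pkl','rb'))
wz=lambda p:((np.array(p)+.5)/2-.5+[60,0])
G['w']=wz([(262,105),(273,206),(285,306),(299,403)]);T['w']=wz([(457,73),(448,176),(438,284),(430,381)])
def pj(c,X): return proj(m1,X,True) if c=='w' else proj(ms[c],X)
def fit(D,x,z,cams=('scene','side','w')):
    f=lambda p:np.concatenate([pj(c,W(p,x,y,z))-uv for c in cams for y,uv in zip(Y,D[c])]).ravel()
    return least_squares(f,[.5,.09,0])
if __name__=='__main__':
  for nm,D,x,z in (('green',G,0,.0105),('yellow',T,-.047,.011)):
    for cams in (('scene','side','w'),('w',)):
        s=fit(D,x,z,cams); print(nm,cams,s.x[:2].round(4),np.degrees(s.x[2]).round(2),'rms',np.sqrt(np.mean(s.fun**2)).round(2))
        print([W(s.x,0,y,0).round(4)[:2] for y in Y])
  for n,uv,z in (('pinion',(517,77),.03),('bearing',(509,181),.026),('bushtop',(493,406),.072)):
    print(n,onz(m1,wz(uv),z,True).round(4))
E
python3 fit2.py
python3 -c "
import cv2
a=cv2.imread('pics/w1.png')
cv2.imwrite('pics/w1c.png',cv2.resize(a[115:225,260:345],None,fx=5,fy=5,interpolation=cv2.INTER_CUBIC))
cv2.imwrite('pics/w1d.png',cv2.resize(a[0:115,270:355],None,fx=5,fy=5,interpolation=cv2.INTER_CUBIC))"
```

```text
green ('scene', 'side', 'w') [0.4583 0.0818] 2.68 rms 0.39
[array([0.4523, 0.2092]), array([0.4563, 0.1243]), array([0.4603, 0.0394]), array([ 0.4643, -0.0455])]
green ('w',) [0.459  0.0813] 2.66 rms 0.16
[array([0.4531, 0.2087]), array([0.457 , 0.1238]), array([0.461 , 0.0389]), array([ 0.4649, -0.0461])]
yellow ('scene', 'side', 'w') [0.6405 0.0904] -7.61 rms 1.04
[array([0.6574, 0.2167]), array([0.6461, 0.1325]), array([0.6349, 0.0482]), array([ 0.6236, -0.036 ])]
yellow ('w',) [0.6416 0.0898] -7.34 rms 1.0
[array([0.6579, 0.2162]), array([0.647 , 0.1319]), array([0.6361, 0.0476]), array([ 0.6253, -0.0367])]
pinion [0.6571 0.2178 0.03  ]
bearing [0.6472 0.1334 0.026 ]
bushtop [ 0.6234 -0.0362  0.072 ]
```

View pics/w1c.png

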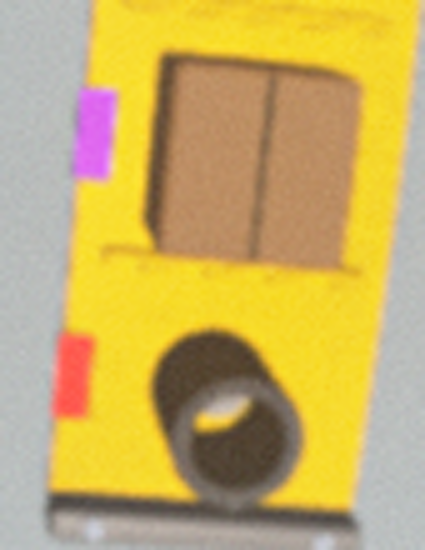

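View pics/w1d.png

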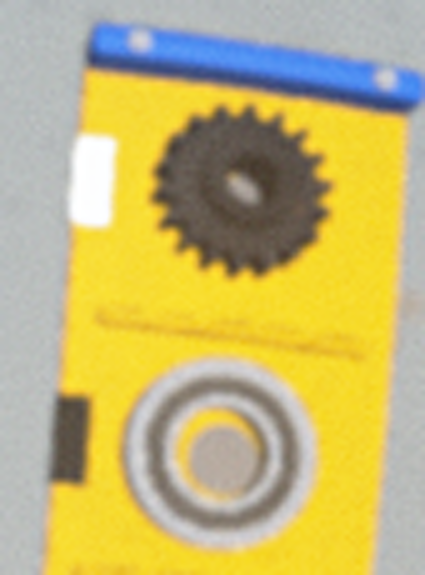

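```bash
python3 - <<'E'
from fit2 import *
c5=lambda p:((np.array(p)+.5)/5-.5+[260,115])
d5=lambda p:((np.array(p)+.5)/5-.5+[270,0])
q=np.array([onz(m1,c5(p),.060,True) for p in [(172,55),(362,85),(343,268),(158,250)]])
print('carton',q.mean(0).round(4),np.linalg.norm(np.diff(np.r_[q,q[:1]],axis=0),axis=1).round(4))
for a,b in ((0,1),(3,2)): d=q[b]-q[a];print(np.degrees(np.arctan2(d[1],d[0])))
for a,b in ((1,2),(0,3)): d=q[b]-q[a];print(np.degrees(np.arctan2(d[1],d[0]))+90)
print('bearing',onz(m1,d5((220,453)),.026,True).round(4),'pinion',onz(m1,d5((243,190)),.03,True).round(4),'bush',onz(m1,c5((237,442)),.072,True).round(4))
for i in range(4):print('tab',onz(m1,T['w'][i],.011,True).round(4)+.047*np.array([np.cos(-.128),np.sin(-.128),0]))
print(to([.636,.048,.2],-7.4))
E
```

```text
carton [0.6343 0.0461 0.06  ] [0.0584 0.0564 0.0578 0.0588]
-10.167832224066416
-7.805418454606943
-6.168436565524985
-5.6952826141967705
bearing [0.6461 0.1334 0.026 ] pinion [0.657  0.2189 0.03  ] bush [ 0.6246 -0.0366  0.072 ]
tab [0.6586155  0.21930041 0.011     ]
tab [0.6470155  0.13310041 0.011     ]
tab [0.6352155  0.04460041 0.011     ]
tab [ 0.6256155  -0.03789959  0.011     ]
[-7.000e-04  1.000e-03  7.870e-02  2.130e+01  8.560e+01  1.495e+02]
```

```bash
python3 -c "
from h import *
print(to([.636,.046,.12],-7.4),to([.636,.046,.036],-7.4))"
```

```text
[-7.000e-04  1.000e-03  7.870e-02  1.940e+01  8.570e+01  2.295e+02] [-7.000e-04  1.000e-03  7.870e-02  1.950e+01  8.580e+01  3.135e+02]
```

>>> apply_moves(commands=[0, 0, 0.0787, 19.4, 85.7, 230, 93, 0, 0, 0.0787, 19.4, 85.7, 230, 93, 0, 0, 0.0787, 19.4, 85.7, 230, 93, 0, 0, 0.0787, 19.4, 85.7, 230, 93, 0, 0, 0.0787, 19.4, 85.7, 230, 93, 0, 0, 0.0787, 19.4, 85.7, 230, 93, 0, 0, 0.0787, 19.4, 85.7, 230, 93, 0, 0, 0.0787, 19.4, 85.7, 250, 93, 0, 0, 0.0787, 19.4, 85.7, 285, 93, 0, 0, 0.0787, 19.4, 85.7, 313.5, 93])

```text
t: 2.7
tool_pos: [0.6368, 0.047, 0.0374]
eef_rot: [[0.127, 0.992, 0.003], [0.992, -0.127, -0.001], [-0.001, 0.003, -1.0]]
wrist_force: [-0.1, -0.5, -0.7]
finger_gap: 0.0933
```

```bash
python3 -c "
from h import *
print(r.state()['tool_pos'],to([.636,.046,.036],-7.4))
snap('wrist','w2.png')"
```

```text
[0.63679989 0.04704039 0.03736601] [ 2.6e-03  6.0e-04  1.7e-03 -1.1e+00 -7.0e-01  1.4e+00]
```

View pics/w2.png

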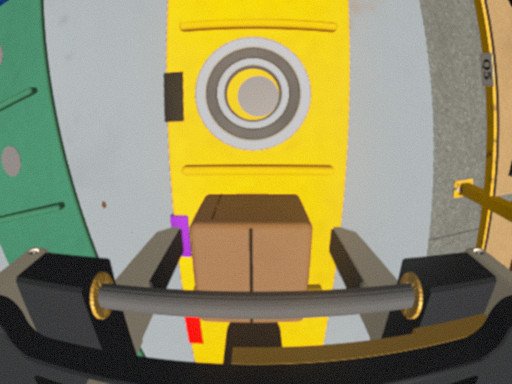

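>>> apply_moves(commands=[0.0026, 0, 0, -1, -1, 1.4, 30, 0.0026, 0, 0, -1, -1, 1.4, 30, 0.0026, 0, 0, -1, -1, 1.4, 30, 0.0026, 0, 0, -1, -1, 1.4, 30, 0.0026, 0, 0, -1, -1, 1.4, 30, 0.0026, 0, 0, -1, -1, 1.4, 30, 0.0026, 0, 0, -1, -1, 1.4, 30])

```text
t: 3.33
tool_pos: [0.6322, 0.0463, 0.0307]
eef_rot: [[0.127, 0.992, -0.007], [0.992, -0.127, -0.0], [-0.001, -0.007, -1.0]]
wrist_force: [-1.3, 0.8, 6.7]
finger_gap: 0.0606
```

```bash
cat > g.py <<'E'
from h import *
import sys
# green target tables (wrist-fit) : place index 0=blue .. 3=grey
P=[(.4529,.2089),(.4568,.1240),(.4608,.0391),(.4647,-.0459)]
s=r.state();print(s['t'],s['tool_pos'].round(4),s['finger_gap'],np.array(s['wrist_force']).round(1))
E
python3 -c "
from g import *
print(to([.636,.046,.13],-7.4)); print(to([*P[1],.13],2.65)); print(to([*P[1],.037],2.65))
im,m=snap('wrist','w3.png')"
```

```text
3.3333 [0.6322 0.0463 0.0307] 0.06064303420861639 [-1.3  0.8  6.7]
[-6.90e-03  1.30e-03  1.70e-03  1.00e-01  3.10e+00 -9.93e+01]
[-7.000e-03  7.000e-04 -1.737e-01  5.470e+01 -1.846e+02 -9.810e+01]
[-7.000e-03  7.000e-04 -1.737e-01  5.480e+01 -1.839e+02 -5.100e+00]
```

View pics/w3.png

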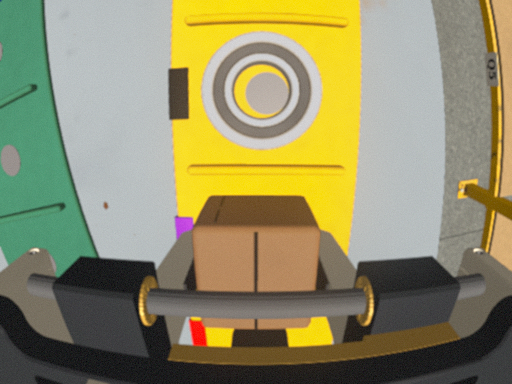

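>>> apply_moves(commands=[0, 0, 0, 0, 0, -30, 30, 0, 0, 0, 0, 0, -60, 30, 0, 0, 0, 0, 0, -90, 30, 0, 0, 0, 0, 0, -90, 30, 0, 0, 0, 0, 0, -90, 30])

```text
t: 3.8
tool_pos: [0.6346, 0.0462, 0.1237]
eef_rot: [[0.127, 0.992, -0.002], [0.992, -0.127, -0.0], [-0.001, -0.002, -1.0]]
wrist_force: [-0.2, -0.4, -2.3]
finger_gap: 0.0605
```

```bash
python3 -c "
from g import *
print(s['eef_rot'].round(4), s['joint_velocities'].round(2))
print(to([*P[1],.13],2.65))
im,m=snap('wrist','w4.png')"
```

```text
3.8 [0.6346 0.0462 0.1237] 0.06048828667187562 [-0.2 -0.4 -2.3]
[[ 1.272e-01  9.919e-01 -2.200e-03]
 [ 9.919e-01 -1.272e-01 -4.000e-04]
 [-7.000e-04 -2.100e-03 -1.000e+00]] [-0.06  2.49  3.28 -0.05 -0.63  0.02]
[-2.200e-03  5.000e-04 -1.738e-01  5.450e+01 -1.862e+02 -6.000e+00]
```

View pics/w4.png

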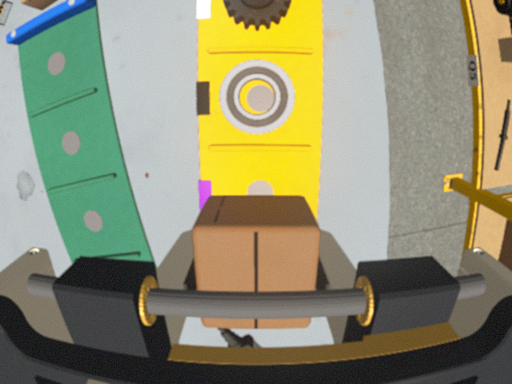

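```bash
python3 -c "
from g import *
m=r.camera_model('wrist');z=s['tool_pos'][2]+.0293
a,b=onz(m,(194,227),z,True),onz(m,(318,227),z,True)
c=(a+b)/2
t=lambda X:(s['eef_rot'].T@(X-s['tool_pos'])).round(4)
print(t(a),t(b))
b=onz(m,(205,197),z-.05,True);print(t(b))
b=onz(m,(307,197),z-.05,True);print(t(b))
"
```

```text
3.85 [0.6331 0.0463 0.1213] 0.06060420946507464 [ 0.8 -0.1 -2.6]
[ 0.029  -0.0264 -0.0292] [ 0.0291  0.0279 -0.0295]
[ 0.027  -0.0298  0.0208]
[0.0271 0.0313 0.0205]
```

```bash
python3 -c "
from g import *
print(to([.4567,.127,.12],2.65))"
```

```text
3.85 [0.6331 0.0463 0.1213] 0.06060420946507464 [ 0.8 -0.1 -2.6]
[-6.100e-03  6.000e-04 -1.738e-01  5.760e+01 -1.852e+02  2.300e+00]
```

>>> apply_moves(commands=[-0.003, 0, -0.174, 57.6, -185, 0, 30, -0.003, 0, -0.174, 57.6, -185, 0, 30, -0.003, 0, -0.174, 57.6, -185, 0, 30, -0.003, 0, -0.174, 57.6, -185, 0, 30, -0.003, 0, -0.174, 57.6, -185, 0, 30, -0.003, 0, -0.174, 57.6, -185, 30, 30, -0.003, 0, -0.174, 57.6, -185, 60, 30, -0.003, 0, -0.174, 57.6, -185, 60, 30, -0.003, 0, -0.174, 57.6, -185, 60, 30, -0.003, 0, -0.174, 57.6, -185, 60, 30])

```text
t: 4.68
tool_pos: [0.4562, 0.1267, 0.0623]
eef_rot: [[-0.046, 0.999, -0.005], [0.999, 0.046, -0.001], [-0.001, -0.005, -1.0]]
wrist_force: [-0.1, -0.5, -0.7]
finger_gap: 0.0609
```

```bash
python3 -c "
from g import *
print(s['joint_velocities'].round(2))
print(to([.4567,.127,.032],2.65))"
```

```text
4.6833 [0.4562 0.1267 0.0623] 0.06088045240056733 [-0.1 -0.5 -0.7]
[-0.16 -1.   -1.85  0.07 -0.25  0.12]
[-4.70e-03  6.00e-04 -0.00e+00  3.00e-01  6.00e-01  3.03e+01]
```

>>> apply_moves(commands=[-0.004, 0, 0, 0, 0.5, 12, 30, -0.004, 0, 0, 0, 0.5, 22, 30, -0.004, 0, 0, 0, 0.5, 27, 30, -0.004, 0, 0, 0, 0.5, 27, 30, -0.004, 0, 0, 0, 0.5, 27, 30, -0.004, 0, 0, 0, 0.5, 27, 30])

```text
t: 5.18
tool_pos: [0.4571, 0.1268, 0.0359]
eef_rot: [[-0.046, 0.999, -0.0], [0.999, 0.046, -0.0], [-0.0, -0.0, -1.0]]
wrist_force: [0.1, -1.2, -1.1]
finger_gap: 0.0605
```

```bash
python3 -c "
from g import *
print(s['joint_velocities'].round(2))
print(to([.4567,.127,.031],2.65))
snap('wrist','w5.png')"
```

```text
5.1833 [0.4571 0.1268 0.0359] 0.06048567254545973 [ 0.1 -1.2 -1.1]
[ 0.06 -0.29 -0.06 -0.03 -0.1   0.03]
[-1.0e-04  5.0e-04 -1.0e-04  3.0e-01 -3.0e-01  4.9e+00]
```

View pics/w5.png

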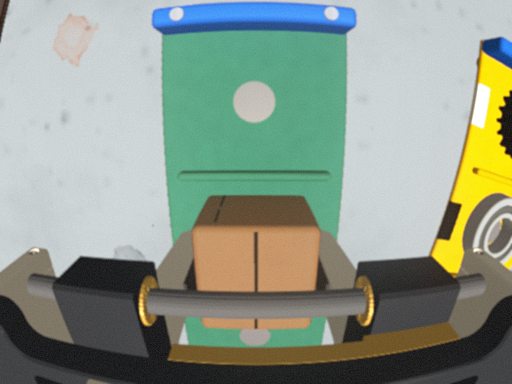

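```bash
python3 -c "
from g import *
m=r.camera_model('wrist')
print(onz(m,(255,176),.0185,True),onz(m,(256,197),.0155,True),onz(m,(254,102),.0105,True))
print(onz(m,(255,336),.0105,True))
"
```

```text
5.2333 [0.4571 0.1268 0.0359] 0.06104906002391107 [-0.4 -0.3 -1.5]
[0.45539353 0.16731421 0.0185    ] [0.45659063 0.15385964 0.0155    ] [0.45288807 0.20912829 0.0105    ]
[0.46118659 0.03819763 0.0105    ]
```

>>> apply_moves(commands=[0, 0, 0, 2.2, 0, 2, 30, 0, 0, 0, 2.2, 0, 4, 30, 0, 0, 0, 2.2, 0, 4.7, 30, 0, 0, 0, 2.2, 0, 4.7, 30, 0, 0, 0, 2.2, 0, 4.7, 30, 0, 0, 0, 2.2, 0, 4.7, 30])

```text
t: 5.73
tool_pos: [0.4571, 0.129, 0.0313]
eef_rot: [[-0.046, 0.999, 0.0], [0.999, 0.046, -0.0], [-0.0, 0.0, -1.0]]
wrist_force: [0.5, -1.3, -0.9]
finger_gap: 0.0606
```

>>> apply_moves(commands=[0, 0, 0, 0, 0, 1, 30, 0, 0, 0, 0, 0, 1, 30, 0, 0, 0, 0, 0, 1, 30])

```text
t: 5.98
tool_pos: [0.4573, 0.129, 0.0306]
eef_rot: [[-0.046, 0.999, 0.001], [0.999, 0.046, -0.0], [-0.0, 0.001, -1.0]]
wrist_force: [-1.0, -0.4, 3.6]
finger_gap: 0.0606
```

>>> apply_moves(commands=[0, 0, 0, 0, 0, 0, 75, 0, 0, 0, 0, 0, 0, 75, 0, 0, 0, 0, 0, 0, 75, 0, 0, 0, 0, 0, 0, 75, 0, 0, 0, 0, 0, -35, 93, 0, 0, 0, 0, 0, -70, 93, 0, 0, 0, 0, 0, -100, 93, 0, 0, 0, 0, 0, -100, 93, 0, 0, 0, 0, 0, -100, 93, 0, 0, 0, 0, 0, -100, 93])

```text
t: 6.82
tool_pos: [0.457, 0.129, 0.13]
eef_rot: [[-0.046, 0.999, 0.0], [0.999, 0.046, -0.0], [-0.0, 0.0, -1.0]]
wrist_force: [-0.5, -0.5, -0.1]
finger_gap: 0.0928
```

```bash
python3 -c "
from g import *
snap('scene','s6.png');snap('wrist','w6.png')
a=cv2.imread('pics/s6.png')[135:245,140:340];cv2.imwrite('pics/s6z.png',cv2.resize(a,None,fx=4,fy=4,interpolation=cv2.INTER_CUBIC))
# bearing from w3: center at px
print(to([.646,.1332,.13],-7.4))
"
```

```text
6.8167 [0.457 0.129 0.13 ] 0.09279832411257127 [-0.5 -0.5 -0.1]
[-2.300e-03  1.000e-03  1.753e-01 -4.400e+00  1.900e+02 -1.600e+00]
```

View pics/s6z.png

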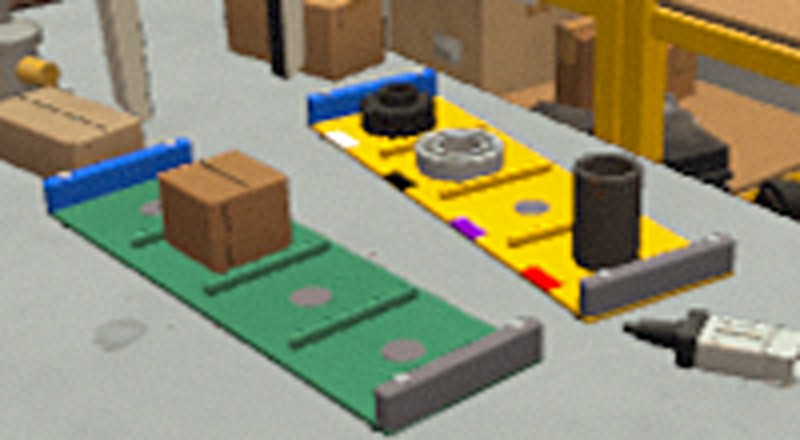

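View pics/w6.png

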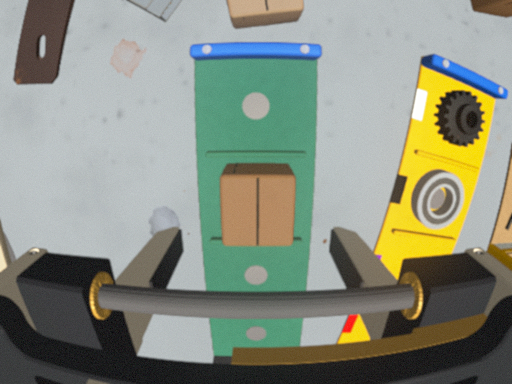

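>>> apply_moves(commands=[-0.002, 0, 0.1753, -4.4, 190, -2, 93, -0.002, 0, 0.1753, -4.4, 190, -2, 93, -0.002, 0, 0.1753, -4.4, 190, -2, 93, -0.002, 0, 0.1753, -4.4, 190, -2, 93, -0.002, 0, 0.1753, -4.4, 190, 5, 93, -0.002, 0, 0.1753, -4.4, 190, 35, 93, -0.002, 0, 0.1753, -4.4, 190, 70, 93, -0.002, 0, 0.1753, -4.4, 190, 90, 93, -0.002, 0, 0.1753, -4.4, 190, 90, 93, -0.002, 0, 0.1753, -4.4, 190, 90, 93])

```text
t: 7.75
tool_pos: [0.6437, 0.1328, 0.0348]
eef_rot: [[0.129, 0.992, -0.006], [0.992, -0.129, -0.002], [-0.002, -0.005, -1.0]]
wrist_force: [1.4, -0.2, -0.3]
finger_gap: 0.0931
```

```bash
python3 -c "
from g import *
print(s['joint_velocities'].round(2))
im,m=snap('wrist','w7.png')
print(to([.646,.1332,.0325],-7.4))
"
```

```text
7.75 [0.6437 0.1328 0.0348] 0.09307491195745109 [ 1.4 -0.2 -0.3]
[ 0.03 -1.62 -0.88 -0.05  0.8   0.04]
[-3.9e-03  2.0e-03 -1.0e-04  5.0e-01  1.7e+00  3.5e+00]
```

View pics/w7.png

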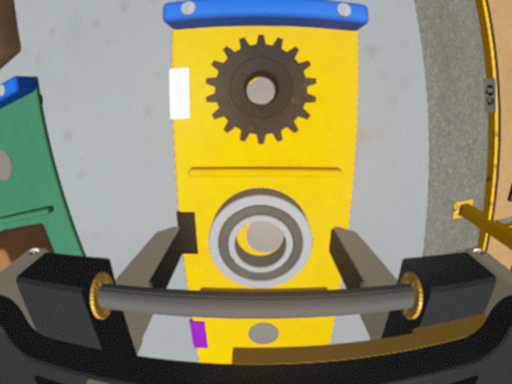

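```bash
python3 -c "
from g import *
m=r.camera_model('wrist')
print('bearing',onz(m,(261,240),.026,True),'disc',onz(m,(265,237),.0105,True),'pinion',onz(m,(261.5,89.5),.03,True),onz(m,(261,90),.04,True))
print(to([.646,.1332,.0325],-7.4))
"
```

```text
7.8 [0.6443 0.1329 0.0361] 0.09298636450282663 [ 0.7  0.8 -0.4]
bearing [0.64848587 0.13641301 0.026     ] disc [0.65056221 0.1307192  0.0105    ] pinion [0.65925451 0.22045595 0.03      ] [0.65876926 0.21972473 0.04      ]
[-3.9e-03  2.0e-03 -1.0e-04  5.0e-01  1.7e+00  3.5e+00]
```

```bash
python3 -c "
import cv2
a=cv2.imread('pics/w7.png')[175:300,195:330];cv2.imwrite('pics/w7z.png',cv2.resize(a,None,fx=5,fy=5,interpolation=cv2.INTER_CUBIC))"
```

```text
(no output)
```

View pics/w7z.png

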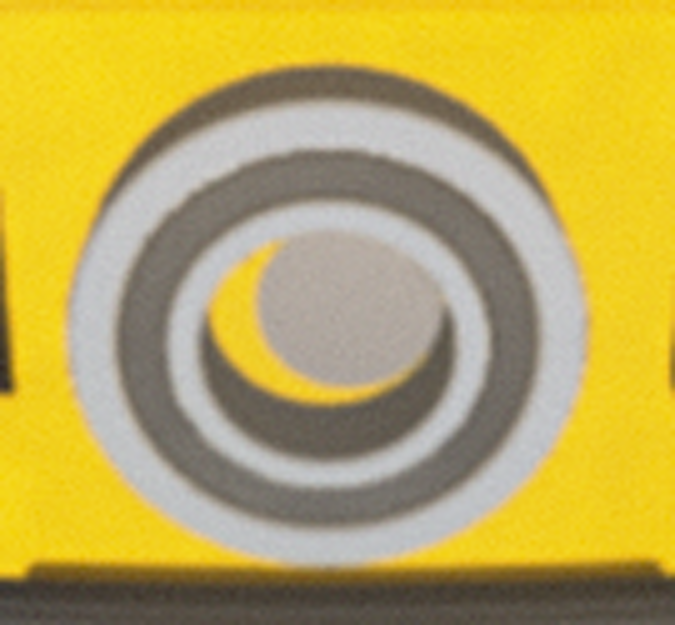

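```bash
python3 -c "
from g import *
m=r.camera_model('wrist')
k=lambda p:(p[0]+.5)/5-.5+195
q=lambda p:((p[0]+.5)/5-.5+195,(p[1]+.5)/5-.5+175)
for p in [(327,98),(327,568),(67,330),(587,330),(327,335)]: print(onz(m,q(p),.026,True).round(4))
"
```

```text
7.8 [0.6443 0.1329 0.0361] 0.09298636450282663 [ 0.7  0.8 -0.4]
[0.6514 0.1643 0.026 ]
[0.6437 0.1022 0.026 ]
[0.6173 0.1397 0.026 ]
[0.6785 0.1318 0.026 ]
[0.6478 0.1354 0.026 ]
```

>>> apply_moves(commands=[-0.003, 0, 0, 0.5, 2.5, 3.3, 93, -0.003, 0, 0, 0.5, 2.5, 3.3, 93, -0.003, 0, 0, 0.5, 2.5, 3.3, 93, -0.003, 0, 0, 0.5, 2.5, 3.3, 93])

```text
t: 8.13
tool_pos: [0.6468, 0.1331, 0.0328]
eef_rot: [[0.129, 0.992, -0.001], [0.992, -0.129, -0.002], [-0.002, -0.001, -1.0]]
wrist_force: [-0.5, -0.3, 0.1]
finger_gap: 0.0933
```

```bash
python3 -c "
from g import *
m=r.camera_model('wrist')
print(s['joint_velocities'].round(2),to([.647,.1333,.0325],-7.4))
"
```

```text
8.1333 [0.6468 0.1331 0.0328] 0.09328808122976864 [-0.5 -0.3  0.1]
[ 0.12 -0.25 -0.18 -0.02 -0.04 -0.08] [-0.0009  0.002  -0.      0.3     0.2     0.3   ]
```

>>> apply_moves(commands=[0, 0, 0, 0, 0, 0, 30, 0, 0, 0, 0, 0, 0, 30, 0, 0, 0, 0, 0, 0, 30, 0, 0, 0, 0, 0, 0, 30, 0, 0, 0, 0, 0, 0, 30, 0, 0, 0, 0, 0, 0, 30, 0, 0, 0, 0, 0, 0, 30])

```text
t: 8.72
tool_pos: [0.6469, 0.1331, 0.0329]
eef_rot: [[0.129, 0.992, -0.001], [0.992, -0.129, -0.002], [-0.002, -0.001, -1.0]]
wrist_force: [0.8, -0.3, 0.8]
finger_gap: 0.0611
```

```bash
python3 -c "
from g import *
m=r.camera_model('wrist')
print(s['joint_velocities'].round(2),to([.647,.1333,.0325],-7.4))
snap('wrist','w8.png')
"
```

```text
8.7167 [0.6469 0.1331 0.0329] 0.061122952057299396 [ 0.8 -0.3  0.8]
[-0.06  0.1  -0.07  0.1   0.    0.02] [-0.0007  0.0019 -0.      0.2     0.1     0.4   ]
```

View pics/w8.png

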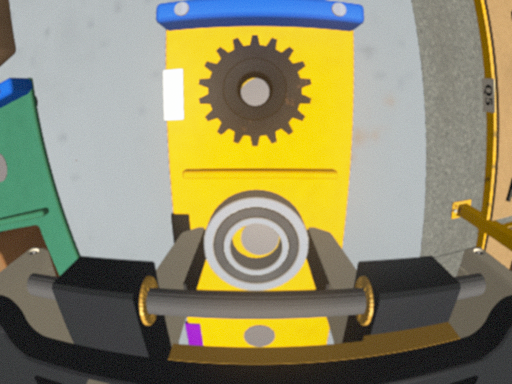

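>>> apply_moves(commands=[0, 0, 0, 0, 0, -20, 30, 0, 0, 0, 0, 0, -50, 30, 0, 0, 0, 0, 0, -85, 30, 0, 0, 0, 0, 0, -85, 30, 0, 0, 0, 0, 0, -85, 30])

```text
t: 9.18
tool_pos: [0.6491, 0.1335, 0.1213]
eef_rot: [[0.129, 0.992, 0.005], [0.992, -0.129, -0.001], [-0.0, 0.005, -1.0]]
wrist_force: [0.6, -0.4, -2.3]
finger_gap: 0.0602
```

```bash
python3 -c "
from g import *
snap('wrist','w9.png')
print(to([*P[2],.115],2.65))
"
```

```text
9.1833 [0.6491 0.1335 0.1213] 0.06015061931411311 [ 0.6 -0.4 -2.3]
[ 8.000e-04  1.600e-03 -1.754e-01 -1.175e+02 -1.730e+02  3.700e+00]
```

View pics/w9.png

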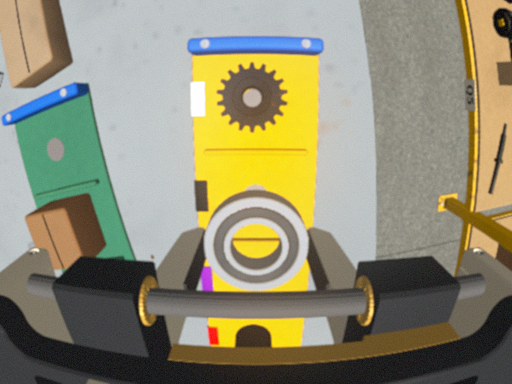

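>>> apply_moves(commands=[0, 0, -0.1754, -117.5, -173, 2, 30, 0, 0, -0.1754, -117.5, -173, 2, 30, 0, 0, -0.1754, -117.5, -173, 2, 30, 0, 0, -0.1754, -117.5, -173, 2, 30, 0, 0, -0.1754, -117.5, -173, 2, 30, 0, 0, -0.1754, -117.5, -173, 20, 30, 0, 0, -0.1754, -117.5, -173, 45, 30, 0, 0, -0.1754, -117.5, -173, 65, 30, 0, 0, -0.1754, -117.5, -173, 65, 30, 0, 0, -0.1754, -117.5, -173, 65, 30])

```text
t: 10.07
tool_pos: [0.4582, 0.039, 0.0514]
eef_rot: [[-0.046, 0.999, -0.005], [0.999, 0.046, -0.001], [-0.001, -0.005, -1.0]]
wrist_force: [1.0, -0.3, -1.7]
finger_gap: 0.0608
```

```bash
python3 -c "
from g import *
print(s['joint_velocities'].round(2))
print(to([*P[2],.0325],2.65))
"
```

```text
10.0667 [0.4582 0.039  0.0514] 0.06080717980690621 [ 1.  -0.3 -1.7]
[ 0.19 -1.27 -3.02  0.07  0.6   0.07]
[-5.20e-03  1.20e-03 -1.00e-04  0.00e+00  2.70e+00  1.89e+01]
```

>>> apply_moves(commands=[-0.004, 0, 0, 0, 2, 8, 30, -0.004, 0, 0, 0, 2, 14, 30, -0.004, 0, 0, 0, 2, 15, 30, -0.004, 0, 0, 0, 2, 15, 30, -0.004, 0, 0, 0, 2, 15, 30, -0.004, 0, 0, 0, 2, 15, 30])

```text
t: 10.57
tool_pos: [0.4606, 0.0391, 0.0369]
eef_rot: [[-0.046, 0.999, -0.0], [0.999, 0.046, -0.001], [-0.001, -0.0, -1.0]]
wrist_force: [0.8, 0.4, -1.7]
finger_gap: 0.0604
```

```bash
python3 -c "
from g import *
print(s['joint_velocities'].round(2))
print(to([*P[2],.0325],2.65))
snap('wrist','w10.png')
"
```

```text
10.5667 [0.4606 0.0391 0.0369] 0.060371565854695636 [ 0.8  0.4 -1.7]
[-0.03 -0.24  0.13  0.02 -0.02 -0.01]
[-4.0e-04  1.3e-03  0.0e+00 -0.0e+00  2.0e-01  4.4e+00]
```

View pics/w10.png

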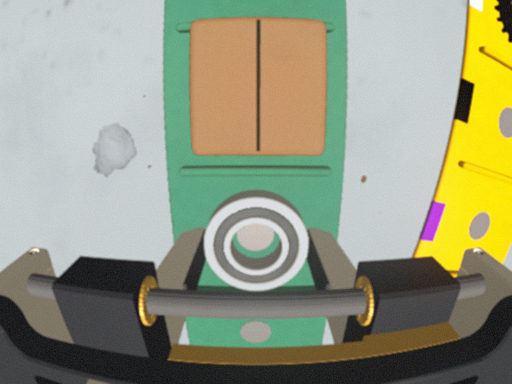

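```bash
python3 -c "
from g import *
m=r.camera_model('wrist')
q=np.array([onz(m,p,.060,True) for p in [(190,18),(327,18),(325,155),(192,155)]]);print(q.round(4),q.mean(0),P[1])
print('disc',onz(m,(256,236),.0105,True),P[2])
for p in [(256,195),(256,289)]: print(onz(m,p,.0304,True))
"
```

```text
10.6167 [0.4606 0.0391 0.0369] 0.06072041509993658 [-0.7 -0.2 -2.3]
[[0.4281 0.157  0.06  ]
 [0.4856 0.1599 0.06  ]
 [0.4882 0.1002 0.06  ]
 [0.4311 0.0975 0.06  ]] [0.45824759 0.12864256 0.06      ] (0.4568, 0.124)
disc [0.46137808 0.03796816 0.0105    ] (0.4608, 0.0391)
[0.45980105 0.07169671 0.0304    ]
[0.46265534 0.01039005 0.0304    ]
```

```bash
cat > ov.py <<'E'
from g import *
import pickle
ms=pickle.load(open('m0.pkl','rb'))
def box(cx,cy,yaw,a=.061,b=.063,h=.05,z=.01):
    c,sn=np.cos(np.radians(yaw)),np.sin(np.radians(yaw))
    return [np.array([cx+c*x-sn*y,cy+sn*x+c*y,zz]) for zz in (z,z+h) for x,y in ((-a/2,-b/2),(a/2,-b/2),(a/2,b/2),(-a/2,b/2))]
def draw(im,m,pts,col,off,k,fish=False):
    p=[((proj(m,X,fish)-off+.5)*k-.5) for X in pts]
    for i,j in ((0,1),(1,2),(2,3),(3,0),(4,5),(5,6),(6,7),(7,4),(0,4),(1,5),(2,6),(3,7)):
        cv2.line(im,tuple(int(v) for v in p[i].round()),tuple(int(v) for v in p[j].round()),col,1)
E
python3 - <<'E'
from ov import *
m=r.camera_model('wrist')
for cam,fn,(x0,y0,w,h),k in (('side','side9.png',(150,180,200,170),4),('scene','scene9.png',(140,145,120,90),6)):
    im,_=snap(cam,fn)
    a=cv2.cvtColor(im,cv2.COLOR_RGB2BGR)[y0:y0+h,x0:x0+w]; a=cv2.resize(a,None,fx=k,fy=k,interpolation=cv2.INTER_CUBIC)
    draw(a,ms[cam],box(*P[1],2.65),(0,0,255),np.array([x0,y0]),k)
    draw(a,ms[cam],box(P[1][0],P[1][1]+.005,2.65),(255,255,0),np.array([x0,y0]),k)
    cv2.imwrite('pics/ov_'+fn,a)
a=cv2.imread('pics/w10.png')[0:200,150:360];a=cv2.resize(a,None,fx=3.8,fy=3,interpolation=cv2.INTER_CUBIC) if 0 else cv2.resize(a,None,fx=3,fy=3,interpolation=cv2.INTER_CUBIC)
for d,c in ((0,(0,0,255)),(.005,(255,255,0))): draw(a,m,box(P[1][0],P[1][1]+d,2.65),c,np.array([150,0]),3,True)
cv2.imwrite('pics/ov_w10.png',a)
E
```

```text
10.6167 [0.4606 0.0391 0.0369] 0.06072041509993658 [-0.7 -0.2 -2.3]
```

View pics/ov_side9.png

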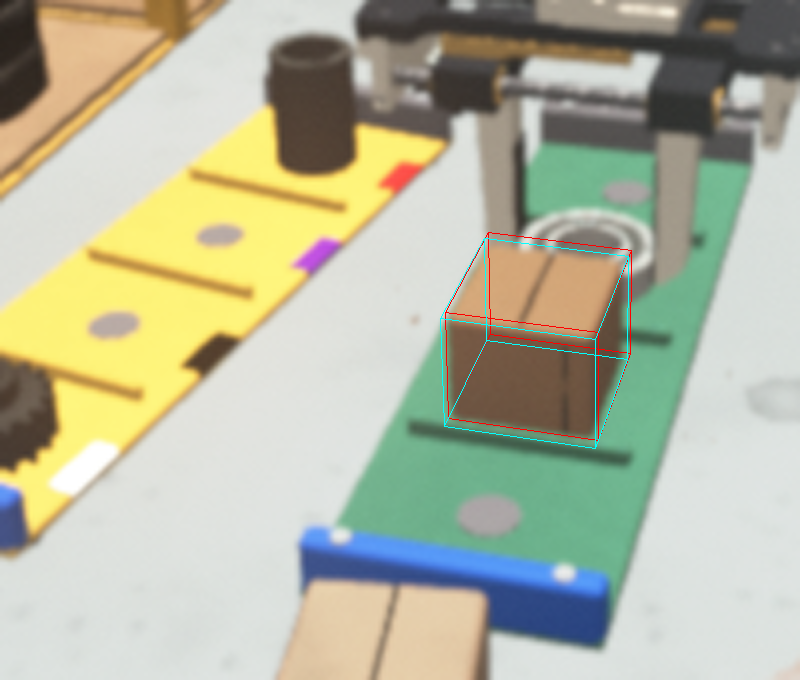

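View pics/ov_scene9.png

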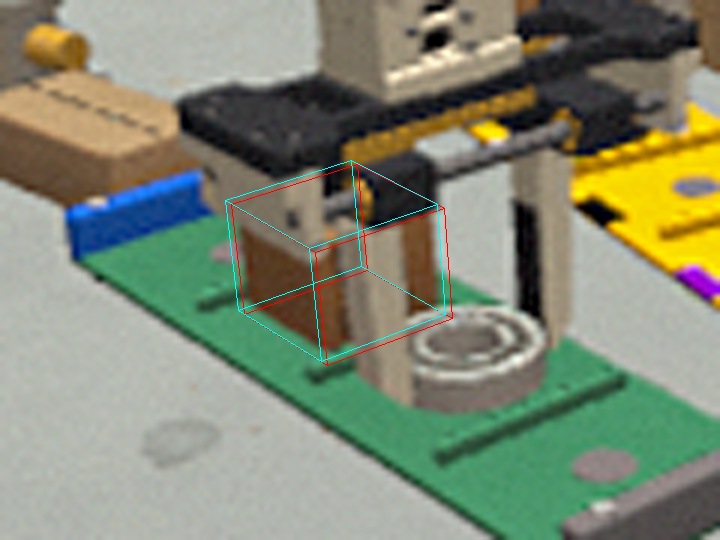

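View pics/ov_w10.png

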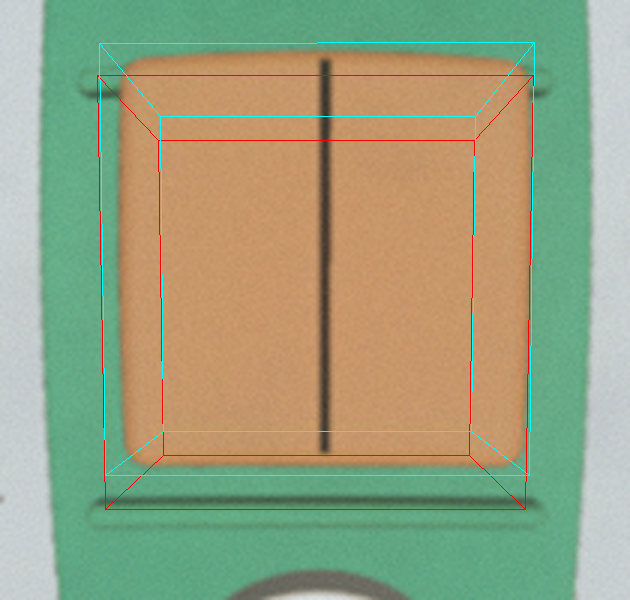

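```bash
python3 - <<'E'
from ov import *
m=r.camera_model('wrist')
print(onz(m,(256,27.5),.0185,True),onz(m,(256,170.3),.0185,True))
a=cv2.imread('pics/side9.png')[225:305,240:330];cv2.imwrite('pics/side9z.png',cv2.resize(a,None,fx=7,fy=7,interpolation=cv2.INTER_CUBIC))
E
```

```text
10.7167 [0.4605 0.0391 0.0368] 0.06091031001678185 [-0.6  0.8 -1.9]
[0.45541483 0.16388962 0.0185    ] [0.4591754  0.08276219 0.0185    ]
```

View pics/side9z.png

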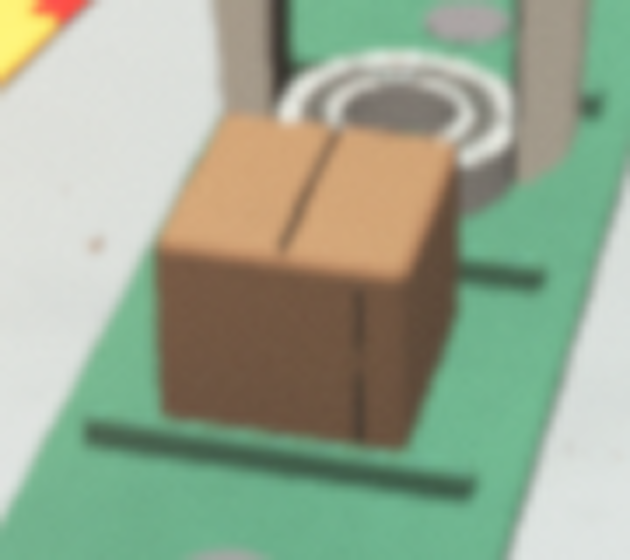

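```bash
python3 - <<'E'
from ov import *
q=lambda p:(240+(p[0]+.5)/7-.5,225+(p[1]+.5)/7-.5)
S=ms['side']
th=np.radians(2.65);ey=np.array([-np.sin(th),np.cos(th),0]);o=np.array([*P[1],0])
for n,p,z in (('cart bot L',(163,415),.01),('cart bot R',(405,447),.01),('top front L',(160,247),.06),('topfrontR',(405,277),.06),('top back L',(228,118),.06),('top backR',(455,147),.06),('rib mid',(280,459),.0145),('disc0',(228,562),.0105)):
    X=onz(S,q(p),z);print(n,X.round(4),'y in place mm',((X-o)@ey*1000).round(1))
E
```

```text
10.7167 [0.4605 0.0391 0.0368] 0.06091031001678185 [-0.6  0.8 -1.9]
cart bot L [0.4844 0.1554 0.01  ] y in place mm 30.1
cart bot R [0.4283 0.1516 0.01  ] y in place mm 28.9
top front L [0.4812 0.1624 0.06  ] y in place mm 37.2
topfrontR [0.4264 0.1589 0.06  ] y in place mm 36.2
top back L [0.484  0.1052 0.06  ] y in place mm -20.0
top backR [0.4295 0.1032 0.06  ] y in place mm -19.5
rib mid [0.452  0.1697 0.0145] y in place mm 45.8
disc0 [0.4536 0.2024 0.0105] y in place mm 78.5
```

```bash
cat >> h.py <<'E'
def wcam(pos,R):
    m=r.camera_model('wrist');s=r.state();Re=np.array(s['eef_rot']);c=-m['R'].T@m['t']
    off=Re.T@(c-s['tool_pos']);Rc=m['R']@Re
    R=np.array(R);R2=Rc@R.T;c2=np.array(pos)+R@off
    return dict(m,R=R2,t=-R2@c2)
E
python3 - <<'E'
from ov import *
m=wcam([.457,.129,.13],Rt(2.65))
import pickle;pickle.dump(m,open('m6.pkl','wb'))
a=cv2.imread('pics/w6.png')[90:290,180:340];k=4
b=cv2.resize(a,None,fx=3,fy=3,interpolation=cv2.INTER_CUBIC)
b0=b.copy()
for d,c in ((0,(0,0,255)),(.005,(255,255,0))): draw(b,m,box(P[1][0],P[1][1]+d,2.65,.058,.059,.046),c,np.array([180,90]),3,True)
cv2.imwrite('pics/ov_w6.png',np.hstack([b0,b])[:, :])
b=b0
E
```

```text
10.7167 [0.4605 0.0391 0.0368] 0.06091031001678185 [-0.6  0.8 -1.9]
```

View pics/ov_w6.png

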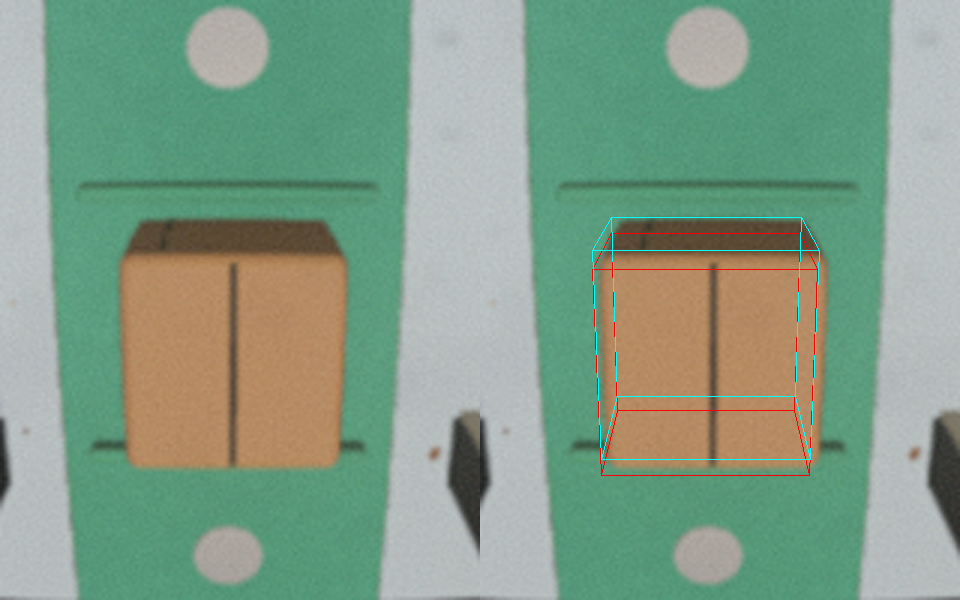

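```bash
python3 -c "
import cv2
a=cv2.imread('pics/w10.png')[160:300,190:325];cv2.imwrite('pics/w10z.png',cv2.resize(a,None,fx=4,fy=4,interpolation=cv2.INTER_CUBIC))"
```

```text
(no output)
```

View pics/w10z.png

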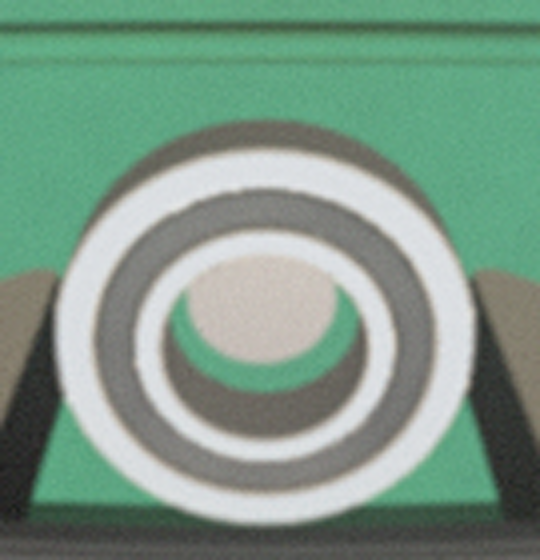

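```bash
python3 - <<'E'
from ov import *
m=r.camera_model('wrist')
q=lambda p:(190+(p[0]+.5)/4-.5,160+(p[1]+.5)/4-.5)
f=lambda p,z:print(onz(m,q(p),z,True).round(4))
f((188,305),.0105);f((337,305),.0105);f((262,364),.0105)
print('top');f((264,147),.030);f((264,525),.030);f((57,325),.030);f((473,325),.030);f((264,120),.014)
print('rib, other disc');f((264,28),.0185)
for z in (.0105,):print(onz(m,(255.5,332),z,True))
E
```

```text
10.7167 [0.4605 0.0391 0.0368] 0.06091031001678185 [-0.6  0.8 -1.9]
[0.4488 0.0375 0.0105]
[0.4727 0.0386 0.0105]
[0.4612 0.0273 0.0105]
top
[0.4595 0.0708 0.03  ]
[0.4624 0.0087 0.03  ]
[0.4307 0.0423 0.03  ]
[0.4911 0.0451 0.03  ]
[0.4595 0.07   0.014 ]
rib, other disc
[0.4589 0.0849 0.0185]
[ 0.46477773 -0.04594427  0.0105    ]
```

>>> apply_moves(commands=[0, 0, 0, 0, 0, 2, 30, 0, 0, 0, 0, 0, 4, 30, 0, 0, 0, 0, 0, 4.5, 30, 0, 0, 0, 0, 0, 4.5, 30, 0, 0, 0, 0, 0, 4.5, 30])

```text
t: 11.13
tool_pos: [0.4609, 0.0391, 0.0328]
eef_rot: [[-0.046, 0.999, 0.0], [0.999, 0.046, -0.001], [-0.001, 0.0, -1.0]]
wrist_force: [-1.5, 0.4, 4.9]
finger_gap: 0.0603
```

>>> apply_moves(commands=[0, 0, 0, 0, 0, 0, 75, 0, 0, 0, 0, 0, 0, 75, 0, 0, 0, 0, 0, 0, 75, 0, 0, 0, 0, 0, 0, 93, 0, 0, 0, 0, 0, -30, 93, 0, 0, 0, 0, 0, -60, 93, 0, 0, 0, 0, 0, -90, 93, 0, 0, 0, 0, 0, -90, 93, 0, 0, 0, 0, 0, -90, 93, 0, 0, 0, 0, 0, -90, 93])

```text
t: 11.97
tool_pos: [0.4606, 0.0392, 0.1223]
eef_rot: [[-0.046, 0.999, -0.0], [0.999, 0.046, -0.001], [-0.001, -0.0, -1.0]]
wrist_force: [-0.3, -0.1, -1.0]
finger_gap: 0.0926
```

```bash
python3 -c "
from g import *
snap('wrist','w11.png')
print(to([.4573,.128,.115],2.65))
"
```

```text
11.9667 [0.4606 0.0392 0.1223] 0.0925851827460057 [-0.3 -0.1 -1. ]
[-1.70e-03  1.20e-03  0.00e+00  8.88e+01  1.40e+00  6.40e+00]
```

View pics/w11.png

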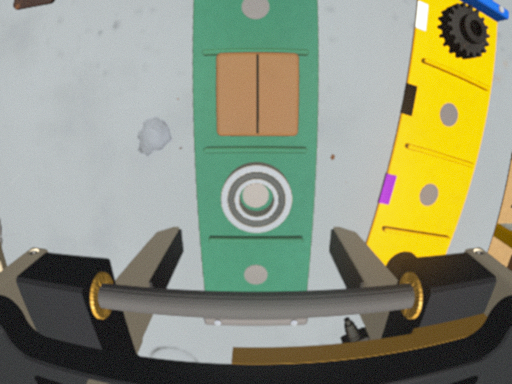

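```bash
python3 - <<'E'
from ov import *
m=r.camera_model('wrist')
a=cv2.imread('pics/w11.png')[35:165,190:325];cv2.imwrite('pics/w11z.png',cv2.resize(a,None,fx=4.5,fy=4.5,interpolation=cv2.INTER_CUBIC))
f=lambda p,z:print(onz(m,p,z,True).round(4))
f((257.5,52.5),.057);f((257.5,136),.057);f((216,94),.057);f((299.5,94),.057)
print('ribs');f((256,51.5),.0185);f((256,149.5),.0185);f((256,275),.0105)
E
```

```text
12.0167 [0.46   0.0392 0.1215] 0.09275771428691679 [ 0.4 -0.8 -0.1]
[0.4561 0.1578 0.057 ]
[0.4589 0.0979 0.057 ]
[0.4283 0.1269 0.057 ]
[0.4871 0.1297 0.057 ]
ribs
[0.4547 0.1656 0.0185]
[0.4585 0.0824 0.0185]
[ 0.4645 -0.0457  0.0105]
```

View pics/w11z.png

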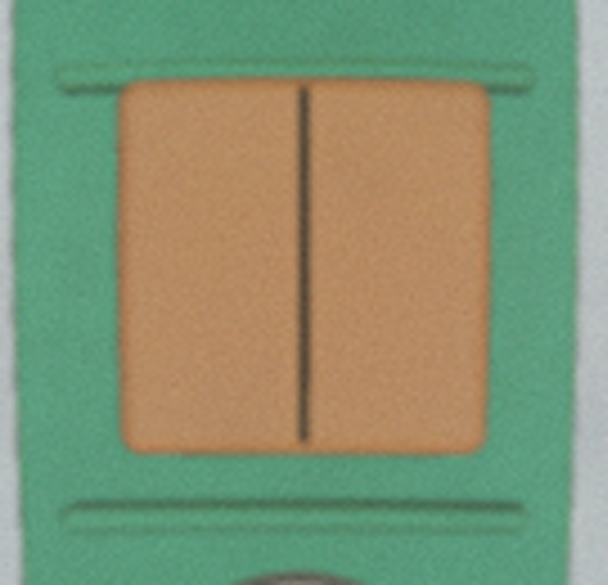

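>>> apply_moves(commands=[0, 0, 0, 45, 0.7, 3, 93, 0, 0, 0, 89, 1.4, 6, 93, 0, 0, 0, 89, 1.4, 30, 93, 0, 0, 0, 89, 1.4, 60, 93, 0, 0, 0, 89, 1.4, 86, 93, 0, 0, 0, 89, 1.4, 86, 93, 0, 0, 0, 89, 1.4, 86, 93, 0, 0, 0, 89, 1.4, 86, 93])

```text
t: 12.68
tool_pos: [0.4557, 0.1278, 0.0339]
eef_rot: [[-0.046, 0.999, -0.005], [0.999, 0.046, -0.002], [-0.002, -0.005, -1.0]]
wrist_force: [-0.5, 0.5, 0.4]
finger_gap: 0.0927
```

>>> apply_moves(commands=[0, 0, 0, 0, 0, 0, 30, 0, 0, 0, 0, 0, 0, 30, 0, 0, 0, 0, 0, 0, 30, 0, 0, 0, 0, 0, 0, 30, 0, 0, 0, 0, 0, 0, 30, 0, 0, 0, 0, 0, 0, 30, 0, 0, 0, 0, 0, 0, 30])

```text
t: 13.27
tool_pos: [0.456, 0.1278, 0.0342]
eef_rot: [[-0.046, 0.999, -0.004], [0.999, 0.046, -0.002], [-0.002, -0.004, -1.0]]
wrist_force: [0.9, -0.5, 1.0]
finger_gap: 0.0608
```

```bash
python3 -c "
from g import *
print(s['joint_velocities'].round(2),to([.4573,.128,.0365],2.65))
"
```

```text
13.2667 [0.456  0.1278 0.0342] 0.06083327830562679 [ 0.9 -0.5  1. ]
[ 0.14 -0.01 -0.08  0.02  0.1  -0.03] [-4.4e-03  1.6e-03 -1.0e-04  1.0e-01  1.3e+00 -2.3e+00]
```

>>> apply_moves(commands=[0, 0, 0, 0, 0, -4, 30, 0, 0, 0, 0, 0, -4, 30, 0, 0, 0, -3.8, 0.2, -4, 30, 0, 0, 0, -3.8, 0.2, -4, 30, 0, 0, 0, -3.8, 0.2, -2, 30, 0, 0, 0, -3.8, 0.2, 0, 30, 0, 0, 0, -3.8, 0.2, 0.3, 30, 0, 0, 0, -3.8, 0.2, 0.3, 30])

```text
t: 13.93
tool_pos: [0.4564, 0.1239, 0.0342]
eef_rot: [[-0.046, 0.999, -0.004], [0.999, 0.046, -0.002], [-0.002, -0.004, -1.0]]
wrist_force: [-3.3, -0.5, 4.5]
finger_gap: 0.0606
```

>>> apply_moves(commands=[0, 0, 0, 0, 0, 0, 75, 0, 0, 0, 0, 0, 0, 75, 0, 0, 0, 0, 0, 0, 75, 0, 0, 0, 0, 0, 0, 93, 0, 0, 0, 0, 0, -30, 93, 0, 0, 0, 0, 0, -60, 93, 0, 0, 0, 0, 0, -86, 93, 0, 0, 0, 0, 0, -86, 93, 0, 0, 0, 0, 0, -86, 93])

```text
t: 14.68
tool_pos: [0.4584, 0.1244, 0.1221]
eef_rot: [[-0.046, 0.999, -0.0], [0.999, 0.046, -0.001], [-0.001, -0.0, -1.0]]
wrist_force: [-0.2, 0.1, -0.2]
finger_gap: 0.0925
```

```bash
python3 - <<'E'
from ov import *
snap('wrist','w12.png')
m=wcam([.6469,.1331,.0329],np.array([[0.129, 0.992, -0.001], [0.992, -0.129, -0.002], [-0.002, -0.001, -1.0]]))
f=lambda p,z:print(onz(m,p,z,True).round(4))
f((255.5,36),.03);f((255.5,145),.03);f((200,90),.03);f((311,90),.03);print('hub disc');f((256,92),.04);f((256,92),.0105)
print(to([.657,.218,.11],-7.4))
E
```

```text
14.6833 [0.4584 0.1244 0.1221] 0.09247210445612121 [-0.2  0.1 -0.2]
[0.6627 0.2484 0.03  ]
[0.6555 0.1931 0.03  ]
[0.6316 0.2249 0.03  ]
[0.6868 0.2177 0.03  ]
hub disc
[0.6592 0.2192 0.04  ]
[0.6594 0.2206 0.0105]
[-3.100e-03  2.000e-03  1.753e-01  8.450e+01  2.040e+02  9.600e+00]
```

View pics/w12.png

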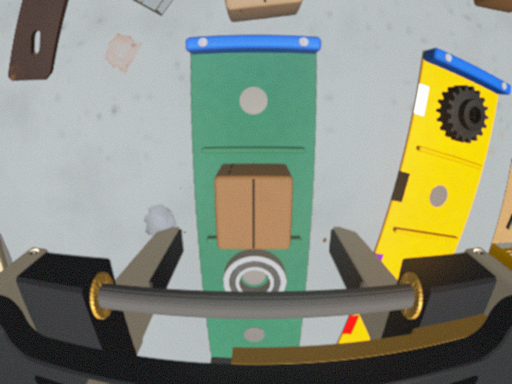

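```bash
python3 -c "
from g import *
print(to([.6585,.2195,.038],-7.4))"
```

```text
14.7333 [0.4571 0.1242 0.1204] 0.09324806365902764 [-0.3  0.4 -1.2]
[-3.100e-03  2.000e-03  1.753e-01  8.610e+01  2.058e+02  8.160e+01]
```

>>> apply_moves(commands=[-0.003, 0.002, 0.1753, 86, 206, 5, 93, -0.003, 0.002, 0.1753, 86, 206, 5, 93, -0.003, 0.002, 0.1753, 86, 206, 5, 93, -0.003, 0.002, 0.1753, 86, 206, 5, 93, -0.003, 0.002, 0.1753, 86, 206, 5, 93, -0.003, 0.002, 0.1753, 86, 206, 25, 93, -0.003, 0.002, 0.1753, 86, 206, 60, 93, -0.003, 0.002, 0.1753, 86, 206, 80, 93, -0.003, 0.002, 0.1753, 86, 206, 80, 93, -0.003, 0.002, 0.1753, 86, 206, 80, 93])

```text
t: 15.57
tool_pos: [0.6563, 0.2189, 0.0356]
eef_rot: [[0.129, 0.992, -0.006], [0.992, -0.129, -0.001], [-0.002, -0.006, -1.0]]
wrist_force: [-0.6, -0.6, 0.0]
finger_gap: 0.0926
```

```bash
python3 -c "
from g import *
im,m=snap('wrist','w13.png')
import pickle;pickle.dump(m,open('m13.pkl','wb'))
print(s['joint_velocities'].round(2))
a=cv2.imread('pics/w13.png')[150:300,190:330];cv2.imwrite('pics/w13z.png',cv2.resize(a,None,fx=4,fy=4,interpolation=cv2.INTER_CUBIC))"
```

```text
15.5667 [0.6563 0.2189 0.0356] 0.09263507728770899 [-0.6 -0.6  0. ]
[-0.09 -2.42 -1.32 -0.02  0.82 -0.  ]
```

View pics/w13z.png

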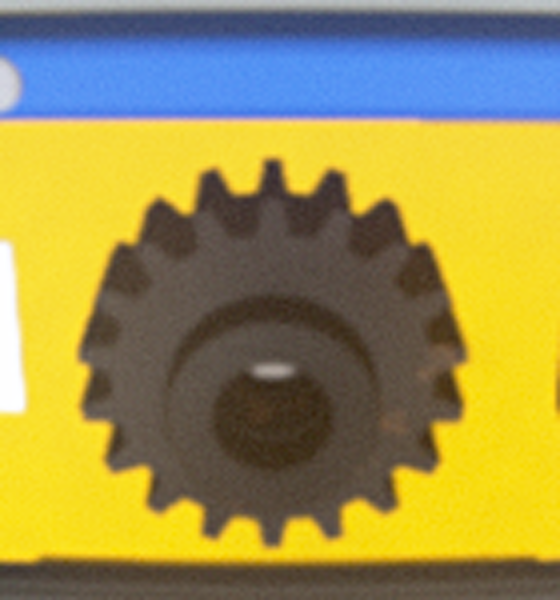

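```bash
python3 - <<'E'
from ov import *
import pickle
m=pickle.load(open('m13.pkl','rb'))
q=lambda p:(190+(p[0]+.5)/4-.5,150+(p[1]+.5)/4-.5)
f=lambda p,z:print(onz(m,q(p),z,True).round(4))
f((272,200),.03);f((272,545),.03);f((272,160),.01);f((82,405),.03);f((462,405),.03)
print(to([.659,.2195,.0335],-7.4))
E
```

```text
15.6167 [0.6572 0.2191 0.0374] 0.09286677780838788 [-0.5  0.3  0.2]
[0.6618 0.2488 0.03  ]
[0.6547 0.1932 0.03  ]
[0.6618 0.2486 0.01  ]
[0.6303 0.221  0.03  ]
[0.6854 0.2139 0.03  ]
[-3.5e-03  1.3e-03 -0.0e+00  6.0e-01  1.7e+00  3.9e+00]
```

>>> apply_moves(commands=[-0.003, 0, 0, 1.7, 1.3, 3.8, 93, -0.003, 0, 0, 1.7, 1.3, 3.8, 93, -0.003, 0, 0, 1.7, 1.3, 3.8, 93, -0.003, 0, 0, 1.7, 1.3, 3.8, 93])

```text
t: 15.95
tool_pos: [0.6589, 0.2207, 0.0342]
eef_rot: [[0.129, 0.992, -0.0], [0.992, -0.129, -0.001], [-0.001, 0.0, -1.0]]
wrist_force: [0.4, -0.3, 0.0]
finger_gap: 0.0928
```

>>> apply_moves(commands=[0, 0, 0, 0, 0, 0, 30, 0, 0, 0, 0, 0, 0, 30, 0, 0, 0, 0, 0, 0, 30, 0, 0, 0, 0, 0, 0, 30, 0, 0, 0, 0, 0, 0, 30, 0, 0, 0, 0, 0, 0, 30, 0, 0, 0, 0, 0, 0, 30, 0, 0, 0, 0, 0, 0, 30])

```text
t: 16.62
tool_pos: [0.6587, 0.2207, 0.0342]
eef_rot: [[0.129, 0.992, -0.001], [0.992, -0.129, -0.001], [-0.001, -0.0, -1.0]]
wrist_force: [-2.3, 0.3, 1.6]
finger_gap: 0.0556
```

```bash
python3 -c "
from g import *
im,m=snap('wrist','w14.png')
import pickle;pickle.dump(m,open('m14.pkl','wb'))
print(s['joint_velocities'].round(2))
a=cv2.imread('pics/w14.png')[150:300,190:330];cv2.imwrite('pics/w14z.png',cv2.resize(a,None,fx=4,fy=4,interpolation=cv2.INTER_CUBIC))"
```

```text
16.6167 [0.6587 0.2207 0.0342] 0.05561123787405437 [-2.3  0.3  1.6]
[ 0.02 -0.01  0.02 -0.07 -0.02 -0.03]
```

View pics/w14z.png

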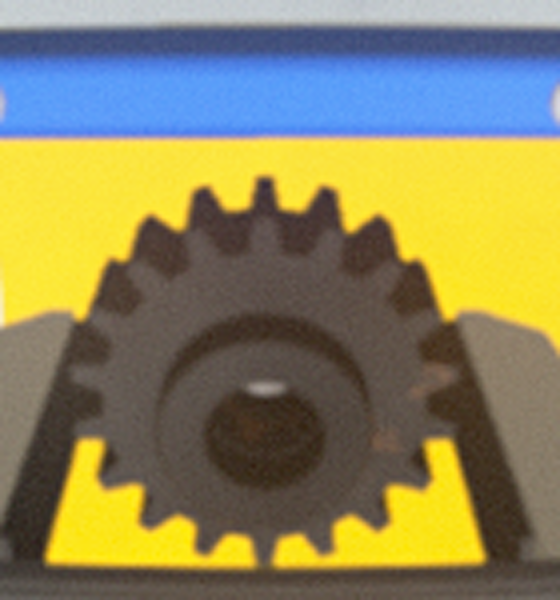

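>>> apply_moves(commands=[0, 0, 0, 0, 0, -20, 30, 0, 0, 0, 0, 0, -50, 30, 0, 0, 0, 0, 0, -90, 30, 0, 0, 0, 0, 0, -90, 30, 0, 0, 0, 0, 0, -90, 30])

```text
t: 17.08
tool_pos: [0.6611, 0.2214, 0.128]
eef_rot: [[0.129, 0.992, 0.006], [0.992, -0.129, 0.001], [0.001, 0.006, -1.0]]
wrist_force: [0.1, 0.2, -3.2]
finger_gap: 0.0558
```

```bash
python3 -c "
from g import *
print(to([*P[3],.12],2.65))"
```

```text
17.0833 [0.6611 0.2214 0.128 ] 0.055763806441921526 [ 0.1  0.2 -3.2]
[ 6.000e-03 -8.000e-04 -1.753e-01 -2.903e+02 -1.604e+02  6.600e+00]
```

>>> apply_moves(commands=[0.002, 0, -0.1753, -290, -160, 5, 30, 0.002, 0, -0.1753, -290, -160, 5, 30, 0.002, 0, -0.1753, -290, -160, 5, 30, 0.002, 0, -0.1753, -290, -160, 5, 30, 0.002, 0, -0.1753, -290, -160, 5, 30, 0.002, 0, -0.1753, -290, -160, 5, 30, 0.002, 0, -0.1753, -290, -160, 5, 30, 0.002, 0, -0.1753, -290, -160, 5, 30, 0.002, 0, -0.1753, -290, -160, 30, 30, 0.002, 0, -0.1753, -290, -160, 60, 30])

```text
t: 17.92
tool_pos: [0.4657, -0.0478, 0.0671]
eef_rot: [[-0.043, 0.999, 0.008], [0.999, 0.043, -0.001], [-0.001, 0.008, -1.0]]
wrist_force: [1.6, 0.7, -3.9]
finger_gap: 0.0559
```

```bash
python3 -c "
from g import *
print(to([*P[3],.038],2.65))"
```

```text
17.9167 [ 0.4657 -0.0478  0.0671] 0.055940250850323385 [ 1.6  0.7 -3.9]
[ 7.90e-03  9.00e-04 -3.70e-03  2.00e+00 -1.20e+00  2.91e+01]
```

>>> apply_moves(commands=[0.006, 0, -0.003, 2, -1, 12, 30, 0.006, 0, -0.003, 2, -1, 24, 30, 0.006, 0, -0.003, 2, -1, 28, 30, 0.006, 0, -0.003, 2, -1, 28, 30, 0.006, 0, -0.003, 2, -1, 28, 30, 0.006, 0, -0.003, 2, -1, 28, 30])

```text
t: 18.42
tool_pos: [0.4656, -0.0457, 0.0398]
eef_rot: [[-0.046, 0.999, 0.003], [0.999, 0.046, -0.001], [-0.001, 0.003, -1.0]]
wrist_force: [-0.5, -1.0, -3.1]
finger_gap: 0.0555
```

```bash
python3 -c "
from g import *
im,m=snap('wrist','w15.png')
import pickle;pickle.dump(m,open('m15.pkl','wb'))
print(s['eef_rot'].round(4),s['joint_velocities'].round(2),to([*P[3],.0345],2.65))
a=cv2.imread('pics/w15.png')[60:360,150:370];cv2.imwrite('pics/w15z.png',cv2.resize(a,None,fx=2,fy=2,interpolation=cv2.INTER_CUBIC))"
```

```text
18.4167 [ 0.4656 -0.0457  0.0398] 0.05552425239650493 [-0.5 -1.  -3.1]
[[-0.0461  0.9989  0.0029]
 [ 0.9989  0.0461 -0.001 ]
 [-0.0011  0.0028 -1.    ]] [-0.24 -0.49 -0.23 -0.02 -0.12 -0.01] [ 3.4e-03  1.3e-03 -2.0e-04 -1.0e-01 -1.1e+00  5.5e+00]
```

View pics/w15z.png

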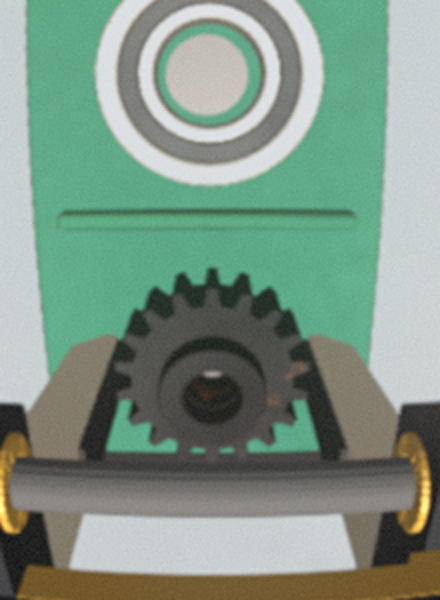

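```bash
python3 - <<'E'
from ov import *
import pickle
m=pickle.load(open('m15.pkl','rb'))
q=lambda p:(150+(p[0]+.5)/2-.5,60+(p[1]+.5)/2-.5)
f=lambda p,z:print(onz(m,q(p),z,True).round(4))
print('pin front');f((212,267),.0156);f((212,290),.0356);print(P[3][1]+.028)
print('rib -85?');f((207,213),.0185); print((P[2][1]+P[3][1])/2)
print('bearing L,R,near');f((96,75),.026);f((324,75),.026);f((210,186),.026);print('disc');f((206,75),.0105)
E
```

```text
18.4667 [ 0.4658 -0.0458  0.04  ] 0.05564488382388432 [-0.4  0.2 -1.8]
pin front
[ 0.4649 -0.0175  0.0156]
[ 0.4649 -0.0179  0.0356]
-0.017900000000000003
rib -85?
[ 4.626e-01 -4.000e-04  1.850e-02]
-0.0034000000000000002
bearing L,R,near
[0.431  0.0383 0.026 ]
[0.4924 0.0411 0.026 ]
[0.4631 0.0088 0.026 ]
disc
[0.4605 0.0395 0.0105]
```

>>> apply_moves(commands=[0.003, 0, 0, 0, -1, 2, 30, 0.003, 0, 0, 0, -1, 4, 30, 0.003, 0, 0, 0, -1, 5.2, 30, 0.003, 0, 0, 0, -1, 5.8, 30, 0.003, 0, 0, 0, -1, 5.8, 30])

```text
t: 18.88
tool_pos: [0.4647, -0.0458, 0.0342]
eef_rot: [[-0.046, 0.999, 0.0], [0.999, 0.046, -0.001], [-0.001, 0.0, -1.0]]
wrist_force: [-1.2, -0.4, -3.0]
finger_gap: 0.0554
```

>>> apply_moves(commands=[0, 0, 0, 0, 0, 0.8, 30, 0, 0, 0, 0, 0, 0.8, 30, 0, 0, 0, 0, 0, 0.8, 30])

```text
t: 19.13
tool_pos: [0.4648, -0.0459, 0.0341]
eef_rot: [[-0.046, 0.999, 0.0], [0.999, 0.046, -0.001], [-0.001, 0.0, -1.0]]
wrist_force: [-4.0, 0.4, 5.8]
finger_gap: 0.0556
```

Contact; release and rise.

>>> apply_moves(commands=[0, 0, 0, 0, 0, 0, 75, 0, 0, 0, 0, 0, 0, 75, 0, 0, 0, 0, 0, 0, 75, 0, 0, 0, 0, 0, 0, 93, 0, 0, 0, 0, 0, -30, 93, 0, 0, 0, 0, 0, -60, 93, 0, 0, 0, 0, 0, -95, 93, 0, 0, 0, 0, 0, -120, 93, 0, 0, 0, 0, 0, -120, 93, 0, 0, 0, 0, 0, -120, 93])

```text
t: 19.97
tool_pos: [0.4663, -0.046, 0.156]
eef_rot: [[-0.046, 0.999, 0.004], [0.999, 0.046, -0.002], [-0.002, 0.004, -1.0]]
wrist_force: [0.7, 0.2, -0.4]
finger_gap: 0.0929
```

```bash
python3 -c "
from g import *
im,m=snap('wrist','w16.png')
print(s['joint_velocities'].round(2),to([.6245,-.037,.16],-7.4),to([.6245,-.037,.045],-7.4))"
```

```text
19.9667 [ 0.4663 -0.046   0.156 ] 0.09291512102377096 [ 0.7  0.2 -0.4]
[-0.    2.09  3.19 -0.13 -0.64 -0.05] [ 1.100e-03  1.400e-03  1.752e-01  1.400e+00  1.597e+02 -5.700e+00] [1.100e-03 1.400e-03 1.752e-01 1.600e+00 1.596e+02 1.093e+02]
```

View pics/w16.png

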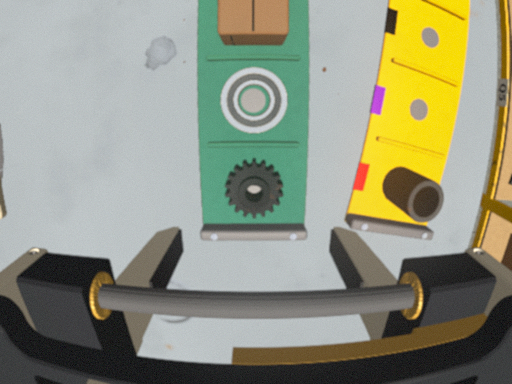

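>>> apply_moves(commands=[0.001, 0, 0.1752, 1.5, 159.7, 0, 93, 0.001, 0, 0.1752, 1.5, 159.7, 0, 93, 0.001, 0, 0.1752, 1.5, 159.7, 0, 93, 0.001, 0, 0.1752, 1.5, 159.7, 0, 93, 0.001, 0, 0.1752, 1.5, 159.7, 5, 93, 0.001, 0, 0.1752, 1.5, 159.7, 15, 93, 0.001, 0, 0.1752, 1.5, 159.7, 25, 93, 0.001, 0, 0.1752, 1.5, 159.7, 25, 93, 0.001, 0, 0.1752, 1.5, 159.7, 25, 93])

```text
t: 20.77
tool_pos: [0.6224, -0.0369, 0.1276]
eef_rot: [[0.129, 0.992, -0.003], [0.992, -0.129, -0.001], [-0.001, -0.003, -1.0]]
wrist_force: [-0.6, -0.5, 0.6]
finger_gap: 0.0927
```

```bash
python3 -c "
from g import *
im,m=snap('wrist','w17.png')
import pickle;pickle.dump(m,open('m17.pkl','wb'))
print(s['joint_velocities'].round(2))
a=cv2.imread('pics/w17.png')[120:300,180:330];cv2.imwrite('pics/w17z.png',cv2.resize(a,None,fx=4,fy=3,interpolation=cv2.INTER_CUBIC) if 0 else cv2.resize(a,None,fx=3,fy=3,interpolation=cv2.INTER_CUBIC))"
```

```text
20.7667 [ 0.6224 -0.0369  0.1276] 0.09268105018107377 [-0.6 -0.5  0.6]
[-0.06 -1.41 -1.68  0.03  0.42 -0.02]
```

View pics/w17z.png

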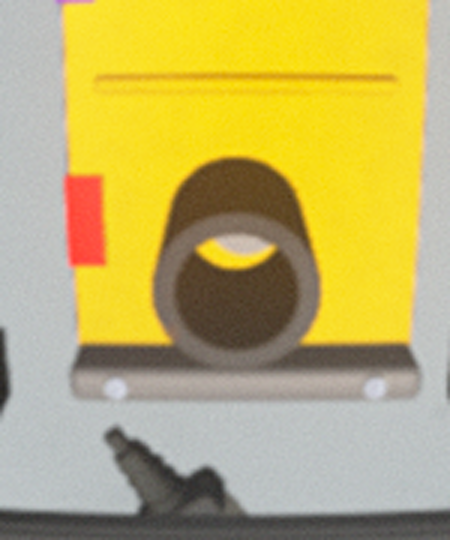

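```bash
python3 - <<'E'
from ov import *
import pickle
m=pickle.load(open('m17.pkl','rb'))
q=lambda p:(180+(p[0]+.5)/3-.5,120+(p[1]+.5)/3-.5)
f=lambda p,z:print(onz(m,q(p),z,True).round(4))
f((236,212),.072);f((236,367),.072);f((153,285),.072);f((320,285),.072);f((236,157),.01)
print(to([.624,-.0375,.042],-7.4))
E
```

```text
20.8167 [ 0.6232 -0.037   0.1289] 0.0931275290672872 [-0.1 -0.4 -0.5]
[ 0.6274 -0.0163  0.072 ]
[ 0.6223 -0.0568  0.072 ]
[ 0.605  -0.0321  0.072 ]
[ 0.6454 -0.0374  0.072 ]
[ 0.6276 -0.017   0.01  ]
[-8.00e-04  1.40e-03 -2.00e-04 -3.00e-01  9.00e-01  8.69e+01]
```

>>> apply_moves(commands=[0, 0, 0, 0, 1.8, 30, 93, 0, 0, 0, 0, 1.8, 60, 93, 0, 0, 0, 0, 1.8, 86, 93, 0, 0, 0, 0, 1.8, 86, 93, 0, 0, 0, 0, 1.8, 86, 93])

```text
t: 21.23
tool_pos: [0.6235, -0.0372, 0.0426]
eef_rot: [[0.129, 0.992, -0.003], [0.992, -0.129, -0.001], [-0.001, -0.003, -1.0]]
wrist_force: [0.3, -0.3, 0.6]
finger_gap: 0.0931
```

>>> apply_moves(commands=[0, 0, 0, 0, 0, 0, 20, 0, 0, 0, 0, 0, 0, 20, 0, 0, 0, 0, 0, 0, 20, 0, 0, 0, 0, 0, 0, 20, 0, 0, 0, 0, 0, 0, 20, 0, 0, 0, 0, 0, 0, 20, 0, 0, 0, 0, 0, 0, 20, 0, 0, 0, 0, 0, 0, 20, 0, 0, 0, 0, 0, 0, 20])

```text
t: 21.98
tool_pos: [0.6236, -0.0372, 0.0425]
eef_rot: [[0.129, 0.992, -0.003], [0.992, -0.129, -0.001], [-0.001, -0.003, -1.0]]
wrist_force: [0.3, 0.1, 0.6]
finger_gap: 0.0417
```

```bash
python3 -c "
from g import *
print(s['joint_velocities'].round(2))
snap('wrist','w18.png')"
```

```text
21.9833 [ 0.6236 -0.0372  0.0425] 0.0416825100221564 [0.3 0.1 0.6]
[-0.04 -0.03  0.03 -0.    0.08  0.01]
```

View pics/w18.png

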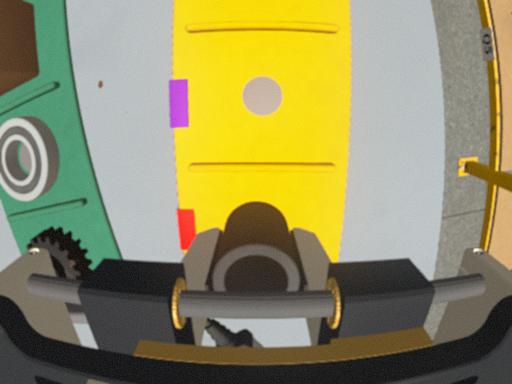

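>>> apply_moves(commands=[0, 0, 0, 0, 0, -25, 20, 0, 0, 0, 0, 0, -60, 20, 0, 0, 0, 0, 0, -95, 20, 0, 0, 0, 0, 0, -105, 20, 0, 0, 0, 0, 0, -105, 20])

```text
t: 22.45
tool_pos: [0.6264, -0.0375, 0.1516]
eef_rot: [[0.129, 0.992, 0.003], [0.992, -0.129, -0.002], [-0.001, 0.004, -1.0]]
wrist_force: [-0.3, -0.1, -4.3]
finger_gap: 0.0415
```

```bash
python3 -c "
from g import *
print(to([*P[0],.145],2.65))"
```

```text
22.45 [ 0.6264 -0.0375  0.1516] 0.04147338811020301 [-0.3 -0.1 -4.3]
[ 3.600e-03  1.800e-03 -1.758e-01  2.219e+02 -2.039e+02  5.500e+00]
```

>>> apply_moves(commands=[0.001, 0, -0.1758, 222, -204, 4, 20, 0.001, 0, -0.1758, 222, -204, 4, 20, 0.001, 0, -0.1758, 222, -204, 4, 20, 0.001, 0, -0.1758, 222, -204, 4, 20, 0.001, 0, -0.1758, 222, -204, 4, 20, 0.001, 0, -0.1758, 222, -204, 4, 20, 0.001, 0, -0.1758, 222, -204, 4, 20, 0.001, 0, -0.1758, 222, -204, 4, 20, 0.001, 0, -0.1758, 222, -204, 30, 20, 0.001, 0, -0.1758, 222, -204, 60, 20])

```text
t: 23.28
tool_pos: [0.4533, 0.2102, 0.0901]
eef_rot: [[-0.049, 0.999, 0.005], [0.999, 0.049, -0.001], [-0.001, 0.005, -1.0]]
wrist_force: [0.8, -0.6, -2.3]
finger_gap: 0.0418
```

```bash
python3 -c "
from g import *
print(to([*P[0],.046],2.65))"
```

```text
23.2833 [0.4533 0.2102 0.0901] 0.04184962500614663 [ 0.8 -0.6 -2.3]
[ 5.20e-03  1.30e-03  2.60e-03 -1.20e+00 -7.00e-01  4.41e+01]
```

>>> apply_moves(commands=[0.007, 0, 0.0026, -1.2, -0.7, 20, 20, 0.007, 0, 0.0026, -1.2, -0.7, 35, 20, 0.007, 0, 0.0026, -1.2, -0.7, 42, 20, 0.007, 0, 0.0026, -1.2, -0.7, 42, 20, 0.007, 0, 0.0026, -1.2, -0.7, 42, 20, 0.007, 0, 0.0026, -1.2, -0.7, 42, 20])

```text
t: 23.78
tool_pos: [0.4534, 0.2089, 0.0486]
eef_rot: [[-0.046, 0.999, -0.001], [0.999, 0.046, -0.001], [-0.001, -0.001, -1.0]]
wrist_force: [0.5, -0.7, -2.3]
finger_gap: 0.0415
```

```bash
python3 -c "
from g import *
im,m=snap('wrist','w19.png')
import pickle;pickle.dump(m,open('m19.pkl','wb'))
print(s['eef_rot'].round(4),s['joint_velocities'].round(2),to([*P[0],.0425],2.65))
a=cv2.imread('pics/w19.png')[30:330,150:370];cv2.imwrite('pics/w19z.png',cv2.resize(a,None,fx=2,fy=2,interpolation=cv2.INTER_CUBIC))"
```

```text
23.7833 [0.4534 0.2089 0.0486] 0.04153228264681455 [ 0.5 -0.7 -2.3]
[[-4.610e-02  9.989e-01 -9.000e-04]
 [ 9.989e-01  4.610e-02 -1.100e-03]
 [-1.100e-03 -1.000e-03 -1.000e+00]] [-0.07 -0.81 -0.55 -0.    0.03 -0.01] [-2.0e-04  8.0e-04 -1.0e-04 -1.0e-01 -8.0e-01  6.5e+00]
```

View pics/w19z.png

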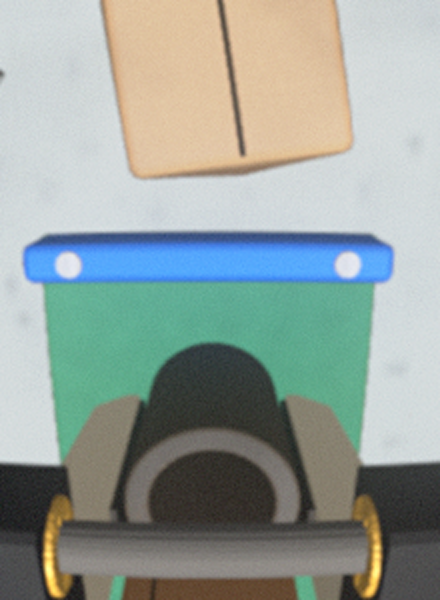

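```bash
python3 - <<'E'
from ov import *
import pickle
m=pickle.load(open('m19.pkl','rb'))
q=lambda p:(150+(p[0]+.5)/2-.5,30+(p[1]+.5)/2-.5)
f=lambda p,z:print(onz(m,q(p),z,True).round(4))
f((210,343),.0161);f((210,428),.078);print(P[0][1]+.021);f((208,283),.030);print(P[0][1]+.0425)
E
```

```text
23.8333 [0.4537 0.209  0.049 ] 0.041300166725983405 [-0.4 -0.8 -2.7]
[0.4523 0.2293 0.0161]
[0.4526 0.2301 0.078 ]
0.2299
[0.4508 0.2519 0.03  ]
0.2514
```

Centred within 0.5 mm. Lower.

>>> apply_moves(commands=[0, 0, 0, 0, -0.8, 2, 20, 0, 0, 0, 0, -0.8, 4, 20, 0, 0, 0, 0, -0.8, 5.5, 20, 0, 0, 0, 0, -0.8, 6.3, 20, 0, 0, 0, 0, -0.8, 6.6, 20])

```text
t: 24.25
tool_pos: [0.4529, 0.209, 0.0425]
eef_rot: [[-0.046, 0.999, -0.0], [0.999, 0.046, -0.001], [-0.001, -0.0, -1.0]]
wrist_force: [-1.1, -0.8, 0.9]
finger_gap: 0.0417
```

>>> apply_moves(commands=[0, 0, 0, 0, 0, 0.4, 20, 0, 0, 0, 0, 0, 0.4, 20, 0, 0, 0, 0, 0, 0.4, 20])

```text
t: 24.5
tool_pos: [0.453, 0.209, 0.0425]
eef_rot: [[-0.046, 0.999, -0.0], [0.999, 0.046, -0.001], [-0.001, -0.0, -1.0]]
wrist_force: [-3.3, -2.1, 4.5]
finger_gap: 0.0412
```

Seated. Release and rise.

>>> apply_moves(commands=[0, 0, 0, 0, 0, 0, 60, 0, 0, 0, 0, 0, 0, 60, 0, 0, 0, 0, 0, 0, 60, 0, 0, 0, 0, 0, 0, 93, 0, 0, 0, 0, 0, 0, 93, 0, 0, 0, 0, 0, -30, 93, 0, 0, 0, 0, 0, -65, 93, 0, 0, 0, 0, 0, -100, 93, 0, 0, 0, 0, 0, -130, 93, 0, 0, 0, 0, 0, -130, 93])

```text
t: 25.33
tool_pos: [0.4567, 0.2105, 0.18]
eef_rot: [[-0.046, 0.999, 0.011], [0.999, 0.046, 0.003], [0.002, 0.011, -1.0]]
wrist_force: [0.9, -0.6, 1.3]
finger_gap: 0.0926
```

```bash
python3 -c "
from g import *
print(to([.46,.02,.33],2.65))"
```

```text
25.3333 [0.4567 0.2105 0.18  ] 0.09261254200153023 [ 0.9 -0.6  1.3]
[ 1.060e-02 -2.300e-03  0.000e+00 -1.901e+02 -4.000e+00 -1.505e+02]
```

>>> apply_moves(commands=[0.005, 0, 0, -190, -5, -150, 93, 0.005, 0, 0, -190, -5, -150, 93, 0.005, 0, 0, -190, -5, -150, 93, 0.005, 0, 0, -190, -5, -150, 93, 0.005, 0, 0, -190, -5, -150, 93, 0.005, 0, 0, -190, -5, -150, 93, 0.005, 0, 0, -190, -5, -150, 93, 0.005, 0, 0, -190, -5, -150, 93, 0.005, 0, 0, -190, -5, -150, 93, 0.005, 0, 0, -190, -5, -150, 93])

```text
t: 26.17
tool_pos: [0.4584, 0.021, 0.3277]
eef_rot: [[-0.047, 0.999, 0.003], [0.999, 0.047, 0.003], [0.003, 0.003, -1.0]]
wrist_force: [0.2, 0.9, -0.1]
finger_gap: 0.0926
```

```bash
python3 -c "
from g import *
im,m=snap('wrist','w20.png')
import pickle;pickle.dump(m,open('m20.pkl','wb'))
print(s['joint_velocities'].round(2))
a=cv2.imread('pics/w20.png')[0:250,170:350];cv2.imwrite('pics/w20z.png',cv2.resize(a,None,fx=2.4,fy=2.4,interpolation=cv2.INTER_CUBIC))
snap('scene','s20.png');snap('side','d20.png')
a=cv2.imread('pics/s20.png')[130:250,130:340];cv2.imwrite('pics/s20z.png',cv2.resize(a,None,fx=3.8,fy=3.8,interpolation=cv2.INTER_CUBIC))
a=cv2.imread('pics/d20.png')[180:345,90:350];cv2.imwrite('pics/d20z.png',cv2.resize(a,None,fx=3,fy=3,interpolation=cv2.INTER_CUBIC))
"
```

```text
26.1667 [0.4584 0.021  0.3277] 0.09262758136295214 [ 0.2  0.9 -0.1]
[ 0.54  0.16  0.14 -0.14  0.25 -0.21]
```

View pics/w20z.png

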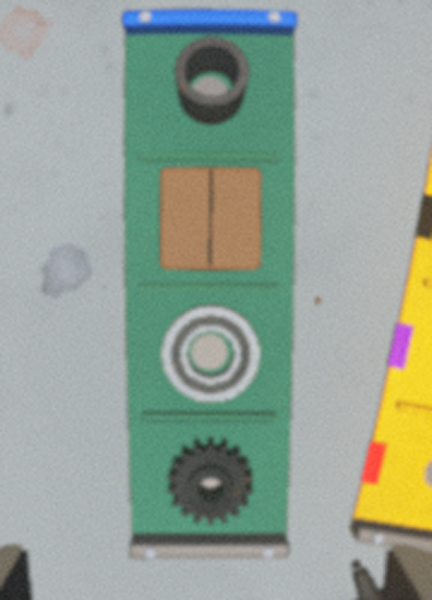

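View pics/s20z.png

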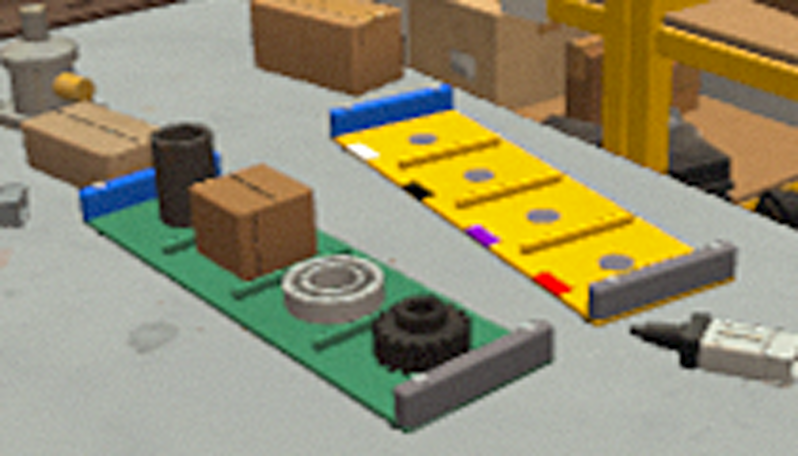

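View pics/d20z.png

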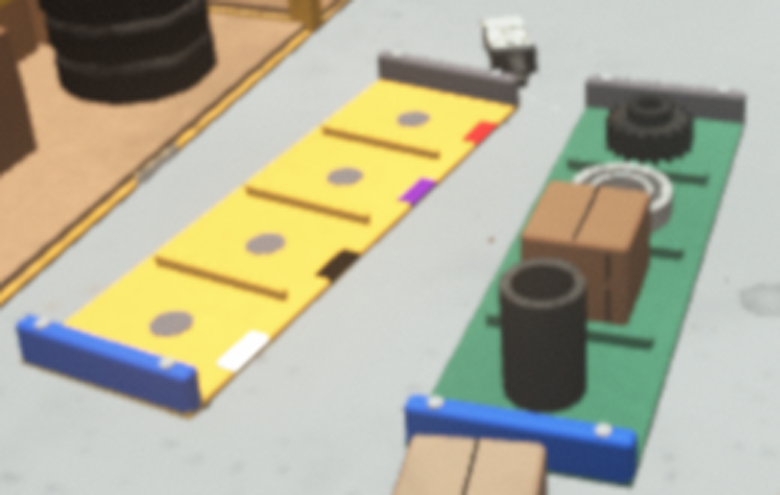

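```bash
python3 - <<'E'
from ov import *
import pickle
m=pickle.load(open('m20.pkl','rb'))
q=lambda p:(170+(p[0]+.5)/2.4-.5,(p[1]+.5)/2.4-.5)
th=np.radians(2.65);ex=np.array([np.cos(th),np.sin(th)]);ey=np.array([-ex[1],ex[0]])
for n,L,Rr,T,B,z,i in (('bush',175,248,37,105,.072,0),('carton',160,262,167,270,.058,1),('bearing',161,261,306,403,.026,2),('pinion',168,253,437,524,.03,3)):
    c=np.mean([onz(m,q(p),z,True) for p in ((L,(T+B)/2),(Rr,(T+B)/2),((L+Rr)/2,T),((L+Rr)/2,B))],axis=0)[:2]-P[i]
    print(n,'dx,dy mm',(c@ex*1000).round(1),(c@ey*1000).round(1))
E
```

```text
26.3167 [0.4584 0.0211 0.3281] 0.09325181709538981 [-1.  -0.2 -0.3]
bush dx,dy mm 0.7 -0.0
carton dx,dy mm 0.7 -0.2
bearing dx,dy mm 1.0 0.2
pinion dx,dy mm 0.9 2.7
```

```bash
python3 - <<'E'
import cv2
a=cv2.imread('pics/w16.png')[130:245,190:320];cv2.imwrite('pics/w16z.png',cv2.resize(a,None,fx=5,fy=5,interpolation=cv2.INTER_CUBIC))
E
```

```text
(no output)
```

View pics/w16z.png

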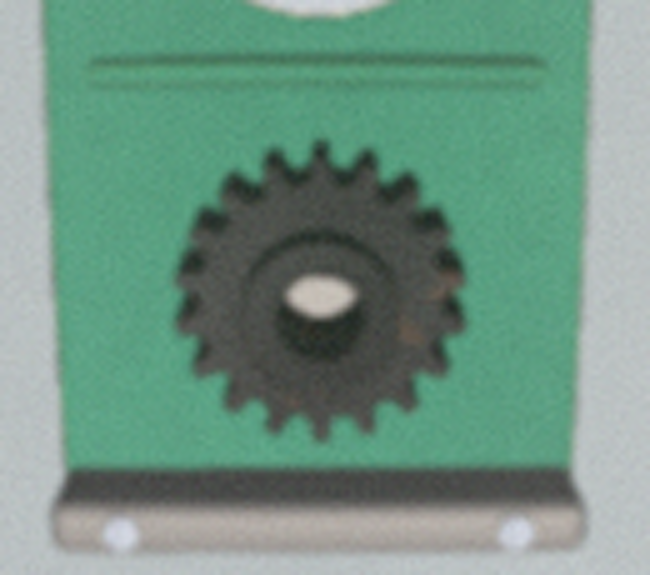

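```bash
python3 - <<'E'
from ov import *
m=wcam([.4663,-.046,.156],np.array([[-0.046, 0.999, 0.004], [0.999, 0.046, -0.002], [-0.002, 0.004, -1.0]]))
q=lambda p:(190+(p[0]+.5)/5-.5,130+(p[1]+.5)/5-.5)
f=lambda n,p,z:print(n,onz(m,q(p),z,True).round(4))
f('front tip bottom',(321,143),.01);f('rear tip top',(321,440),.03);f('L',(178,330),.03);f('R',(464,330),.03)
f('rib mid',(318,72),.0185);f('block base',(320,468),.01);f('bearing near',(318,15),.026)
E
```

```text
26.3167 [0.4584 0.0211 0.3281] 0.09325181709538981 [-1.  -0.2 -0.3]
front tip bottom [ 0.4643 -0.0181  0.01  ]
rear tip top [ 0.4668 -0.0738  0.03  ]
L [ 0.4382 -0.0523  0.03  ]
R [ 0.4934 -0.0498  0.03  ]
rib mid [ 0.463  -0.0027  0.0185]
block base [ 0.4672 -0.0881  0.01  ]
bearing near [0.4626 0.009  0.026 ]
```

```bash
python3 -c "
from workcell import r
print(r.job_done())"
```

```text
the job is handed in; nothing more can be done
None
```

All four parts are now in the green tray in reverse order. From its blue end they stand bush, carton, bearing, pinion (in the yellow tray they stood pinion, bearing, carton, bush). The job was handed in at about 26 s, with the gripper open and well clear.

- **Last check:** the final pictures show every part upright and released on its own place. The wrist camera puts bush, carton and bearing within about 1 mm of centre.
- **Carton:** the first placing was about 4 mm off towards blue, so I gripped it again and corrected it. The first estimates from the side and wrist views disagreed, because the carton looks smaller in the pictures than its stated size.
- **Pinion:** the last overview gave 2.7 mm off along the row. A closer picture taken just after release gave 0 mm along the row and about 1 mm across. I trusted the closer one, because in the overview the tooth edges are easy to misread.
- **Forces:** at the readings I took, the wrist force stayed below about 8 N.

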